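# Turn a stored vase over and stand it on the narrow sample ledge

## Task

The square brown and blue vase is stored upside down on the ware board; it belongs on the narrow blue sample ledge. Turn it over by way of the rubber mat: lay it down on its side on the mat and let go of it there, then take it afresh and stand it upright, mouth up, on the yellow-taped free place of the ledge, centred on the tape, square to the ledge and with its whole foot on it. Set it down softly each time, without dropping or knocking it, and leave the two pots on the ledge as they are.

Things in the scene. Friction and masses are not known exactly. Their poses are not given: they have to be found in the camera images.
- vase: Square glazed vase, brown, blue collar at its open mouth, 4 like flowered sides; 140 mm long, 0.3 to 0.55 kg, centre of mass about 78 mm from the mouth. Body 52 x 52 mm for 128 mm from the mouth (6 mm walls), then the foot. Origin: centre of the mouth's rim plane. z runs from mouth to foot: UP at the start (stored mouth down), DOWN when it stands upright. x, y are square to the sides.
- vase_foot (a point): centre of the vase's flat foot, a stepped-in square of 44 x 44 mm, 12 mm high; 140 mm from the mouth along the vase's z; axes as those of the vase
- ware_board: Fixed wooden plank 360 x 130 mm, top 18 mm above the table; the vase and two small round pots stand on it mouth down. Origin at table height, about under the vase; in its own frame the plank reaches from x = -290 to +70 mm and y = -65 to +65 mm, the pots (72 mm across, 80 mm high) stand at about x = -125 and -230 mm.
- mat: black ribbed rubber mat 210 x 210 mm, 8 mm thick, firm, fixed to the table. Origin: centre of its underside.
- ledge: sample ledge: a blue steel rack beam, 60 mm deep (along its own x) and 500 mm long (along its own y), flat top 110 mm above the table, on two uprights; fixed to the table. The beam is 44 mm high, open below. Origin at table height under the middle of the beam.
- tag: the free place: 50 mm wide yellow tape across the top of the ledge, with a small yellow label plate leaning out on the robot's side 5 to 30 mm below the top. Origin: centre of the taped place, on the ledge's top surface and on its centre line; x across the ledge (away from the robot), y along the ledge, z up. Neighbouring pots stand at least 135 mm from it, centre to centre.
- ledge_pot1: blue-grey and cream round pot, 72 mm across, 85 mm high, standing on the ledge. Origin: centre of its foot.
- ledge_pot2: green and cream round pot, 68 mm across, 72 mm high, standing on the ledge. Origin: centre of its foot.

How it is judged:
By the outcome, as a careful person would: the job done as asked, in the order asked, and still so for the second after the job is handed in, with the robot touching nothing.
It also fails if it takes over 72 s, if anything falls off the work surface, if the arm or the gripper's body presses on something with over 40 N, if the wrist force passes 120 N, or if a joint passes its speed limit or range.

## Robot

A 6-joint arm with a two-finger parallel gripper is mounted at the origin on the work surface. World frame = base frame: x ahead of the robot, y to its left, z up, the work surface at z = 0. Lengths are in m, angles in rad, forces in N, time in s.
With the tool pointing down it reaches from about 0.35 to 0.85 m from the base axis. Payload 8.1 kg.
Tool frame: the origin (TCP) lies on the centre line of the jaws, within the pads' length; the fingertips stand 19 mm ahead of it and the grasp point (between the pads) is the TCP (robot.tips_ahead is the distance from the TCP to the fingertips, in m); y points along the fingers, z is the direction in which the jaws open and shut, and the axes are right-handed (so a half turn about y gives the same grasp; the last joint's range is limited). The gripper opens to 93 mm and grips with 3 to 60 N. Pads are 15 mm wide; open, the fingers measure 128 mm over their backs; the gripper's body (75 mm by 188 mm) begins 65 mm behind the grasp point.
Start: joints at [1.153, 0.13, 1.488, -0, 1.523, -0.085], TCP at [0.196, 0.567, 0.238] pointing down, gripper open.
Joint ranges: [-2.96, 2.96], [-0.89, 2.26], [0.02, 2.5], [-1.34, 4.48], [0, 2.73], [-2.66, 2.66]. Speed limits (rad/s): [2.39, 2.39, 2.79, 3.14, 3.14, 3.14].

## Interface

Orientations are given as a rotation vector (axis times angle).
In Python, from plant import robot, imaging, models gives the robot as it stands.
- The arm moves only by the tool carry_out, never from a script. Its argument "motion" is one flat list of numbers, 7 for each row, row after row: the shift along the tool's x, y, z in m, then the turn, a rotation vector about the tool's x, y, z in degrees, then the opening, from -1 (shut) to 1 (fully open). A call has exactly 5 rows; each row shifts and turns the pose as measured when the row begins, along the tool's axes as they then stand; what a row does not reach is not made up. A row lasts 1/10 s, in which the tool goes at most 50 mm and 8.59 degrees, less where a joint would pass 70% of its speed; a pose out of reach is approached as far as the arm can. A call is refused whole if a number of a shift passes 0.05 or a number of a turn 8.59, either way. A call with a gripper value outside its range is refused whole. The fingers move at their own pace and stop on an object; "squeeze" is the grip in N (left out, the last holds). Time passes only in rows, so rows that do not move let the fingers close, or fill a call up. It gives the time, the measured TCP pose, the force and the opening at its end, in the units of the state.
- robot.read_state(): the state, without advancing time (a new reading comes with each control period).
- imaging.read_camera(name): name is "scene" or "top"; returns the picture (384x512x3 uint8, blue, green, red); there is no depth.
- imaging.camera_model(name): a dict with "K" (3x3 intrinsics, pixels), "position" and "orientation" of the camera in the world. Camera axes: x right, y down, z forward; pixel columns grow to the right and rows downward; lengths in m; the calibration is good to about 2 mm. A picture is of the moment at which its call begins. camera_model takes no time and is no camera call.
- robot.close_job(): hands the job in, once; it reports no verdict.
Trained networks look in the newest picture that a camera, given by its name, has taken for a name from the list of things; names that differ only in an ending like _2 or _b are one class to them, and where a whole thing is asked for, a point or a joint stands for the part that bears it (a point fixed in the world has none). Each returns a list of dicts, best first, with "confidence" (0 to 1); they miss things now and then, are a little off and sometimes report something else, mostly with a low value. They report only what shows in the picture. A call takes as long as a camera call.
- models.outline_of(camera, thing): "pixels" (384x512 bool, what is visible of it) and "pixel" ([column, row] in pixels, amid what is visible of it).
The state is a dict: "t": time; "q": joint angles; "dq": joint speeds; "joint_torque": joint torques, N m; "tool_pos": TCP position; "orientation": TCP orientation; "force": force on the tool from outside, world axes, zero at the start; "wrist_torque": the same for the moment, N m; "opening": finger opening in m.
Only numpy, scipy, OpenCV 4.12 (cv2) and the standard library are available. Lean on these libraries where they do the work, as an engineer would, in place of code of your own. Each camera call takes 0.05 s, during which the arm holds its last target.

## Working session

There is one attempt and no reset: what is moved stays moved. The work goes in short steps, Python scripts to look and compute and a tool call to move; the robot and the scene stay as the last step left them, time stands still between calls to the robot, and variables do not carry over. Pictures are saved under pics/ and viewed, and the job is handed in when it is done.

Besides the shell and the picture viewer there is one more tool, called after "Call:" as a command line: name --argument value ..., lists and objects as JSON in quotes. carry_out: Moves the arm, as the interface text tells. Its arguments: {"type":"object","properties":{"motion":{"type":"array","items":{"type":"number"}},"squeeze":{"type":"number"}},"required":["motion"]}

```bash
mkdir -p pics; ls
cat > h.py <<'E'
import numpy as np, cv2
from scipy.spatial.transform import Rotation as R
from plant import robot, imaging, models
def snap(n,f):
    im=imaging.read_camera(n); cv2.imwrite('pics/'+f,im); return im
E
python3 - <<'E'
from h import *
print(robot.read_state())
for n in('scene','top'):
    snap(n,n+'0.png'); print(imaging.camera_model(n))
E
```

```text
pics
{'t': 0.0, 'q': array([ 1.15260721e+00,  1.31163009e-01,  1.48922793e+00,  1.59017209e-05,
        1.52299215e+00, -8.53988224e-02]), 'dq': array([-0.00032737,  0.00176631, -0.00041481,  0.0004803 , -0.00180647,
        0.00035062]), 'joint_torque': array([ 1.22744590e-03, -5.59825945e+01, -4.91784060e+01,  7.70315691e-02,
        3.48472770e-02, -1.80447287e-04]), 'tool_pos': array([0.19577321, 0.56662091, 0.2366145 ]), 'orientation': array([-1.55670712,  0.26158127, -0.2608535 ]), 'force': array([ 0.04040151,  0.05277721, -0.24737325]), 'wrist_torque': array([ 0.01035593,  0.0008997 , -0.02332081]), 'opening': 0.09307358632484852}
{'K': array([[489.38968494,   0.        , 257.99607247],
       [  0.        , 489.38968494, 193.42477868],
       [  0.        ,   0.        ,   1.        ]]), 'position': array([1.08786133, 0.24120047, 0.84518752]), 'orientation': array([-1.45557236, -2.21716749,  0.77254908])}
{'K': array([[422.47478915,   0.        , 252.06181091],
       [  0.        , 422.47478915, 187.89930445],
       [  0.        ,   0.        ,   1.        ]]), 'position': array([ 0.37248634, -0.00216963,  1.03930778]), 'orientation': array([-2.09448623,  2.12175688, -0.17577391])}
```

View pics/scene0.png

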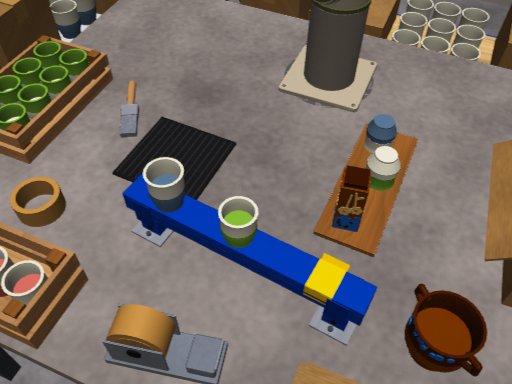

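View pics/top0.png

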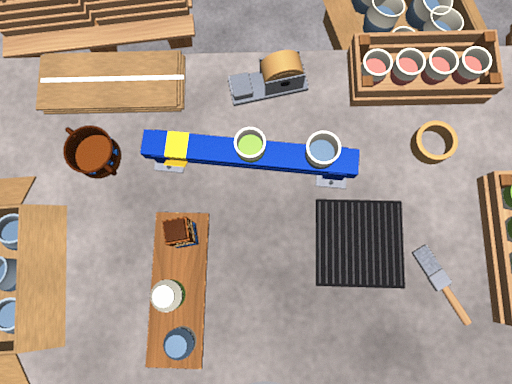

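The scene picture shows the ledge running from (130,195) to (370,290) with the tape at (328,278). The vase is at about (352,195) and the mat at (178,158). In the top picture the tape is at (177,147), the vase at (181,232) and the mat at (360,243). I can't see the arm where I'd expect it, so I'll check projections.

```bash
cat >> h.py <<'E'
C={n:imaging.camera_model(n) for n in('scene','top')}
def proj(n,P):
    c=C[n]; r=R.from_rotvec(c['orientation']).as_matrix()
    p=(np.atleast_2d(P)-c['position'])@r; p=p@c['K'].T; return p[:,:2]/p[:,2:]
def ray(n,uv,z):
    c=C[n]; r=R.from_rotvec(c['orientation']).as_matrix()
    uv=np.atleast_2d(uv).astype(float)
    d=np.c_[uv,np.ones(len(uv))]@np.linalg.inv(c['K']).T@r.T
    return c['position']+d*((z-c['position'][2])/d[:,2])[:,None]
E
python3 - <<'E'
from h import *
st=robot.read_state()
print(R.from_rotvec(st['orientation']).as_matrix())
for n in C: print(n,proj(n,[[0,0,0],st['tool_pos']]))
ms={}
for n in C:
    imaging.read_camera(n)
    for th in['vase','mat','ledge','tag','ware_board','ledge_pot1','ledge_pot2']:
        for k,o in enumerate(models.outline_of(n,th)[:2]):
            m=o['pixels']; ms[f'{n}_{th}_{k}']=m
            rect=cv2.minAreaRect(np.argwhere(m)[:,::-1].astype(np.float32))
            print(n,th,round(o['confidence'],2),np.round(o['pixel'],1),m.sum(),np.round(cv2.boxPoints(rect)).tolist())
np.savez('m0.npz',**ms)
print(robot.read_state()['t'])
E
```

```text
[[ 9.45120642e-01 -6.67854004e-04  3.26720869e-01]
 [-3.26721522e-01 -1.50354968e-03  9.45119456e-01]
 [-1.39960754e-04 -9.99998647e-01 -1.63923812e-03]]
scene [[328.99819864  77.29624007]
 [601.72660328 112.51025209]]
top [[265.59372115 439.38960868]
 [-47.54849305 372.6241055 ]]
scene vase 0.68 [350.8 197. ] 1772 [[329.0, 226.0], [345.0, 163.0], [373.0, 170.0], [358.0, 233.0]]
scene mat 0.84 [182.5 155. ] 4626 [[112.0, 175.0], [136.0, 107.0], [235.0, 142.0], [211.0, 210.0]]
scene ledge 0.69 [261.3 254.4] 9156 [[107.0, 225.0], [136.0, 167.0], [377.0, 287.0], [348.0, 346.0]]
scene ledge 0.49 [348.1 197.4] 1797 [[329.0, 226.0], [344.0, 163.0], [373.0, 170.0], [358.0, 233.0]]
scene tag 0.87 [321.  276.5] 1291 [[300.0, 291.0], [324.0, 250.0], [349.0, 266.0], [325.0, 306.0]]
scene ware_board 0.72 [368.3 207.8] 4077 [[311.0, 234.0], [358.0, 115.0], [419.0, 139.0], [372.0, 257.0]]
scene ledge_pot1 0.97 [163.1 184. ] 1777 [[142.0, 158.0], [181.0, 156.0], [185.0, 211.0], [145.0, 214.0]]
scene ledge_pot1 0.66 [237.6 220.8] 1657 [[218.0, 196.0], [257.0, 196.0], [257.0, 247.0], [218.0, 247.0]]

[... 422 characters left out ...]
260.6 155. ] 5207 [[139.0, 171.0], [143.0, 128.0], [360.0, 147.0], [357.0, 190.0]]
top tag 0.62 [177.1 144.7] 732 [[164.0, 164.0], [167.0, 130.0], [189.0, 132.0], [186.0, 166.0]]
top ware_board 0.68 [183.1 285.1] 5816 [[145.0, 366.0], [153.0, 210.0], [210.0, 213.0], [202.0, 369.0]]
top ledge_pot1 0.86 [251.2 144.3] 899 [[234.0, 127.0], [265.0, 127.0], [265.0, 161.0], [234.0, 161.0]]
top ledge_pot1 0.71 [322.7 146. ] 1107 [[305.0, 131.0], [341.0, 131.0], [341.0, 168.0], [305.0, 168.0]]
top ledge_pot2 0.86 [251.2 144.3] 899 [[234.0, 127.0], [265.0, 127.0], [265.0, 161.0], [234.0, 161.0]]
top ledge_pot2 0.71 [322.7 146. ] 1107 [[305.0, 131.0], [341.0, 131.0], [341.0, 168.0], [305.0, 168.0]]
0.9
```

Run:
```python
import cv2
a=cv2.imread('pics/top0.png')[110:270,130:290]; b=cv2.imread('pics/scene0.png')[150:330,270:430]
cv2.imwrite('pics/z1.png',cv2.resize(a,(600,600),interpolation=cv2.INTER_NEAREST))
cv2.imwrite('pics/z2.png',cv2.resize(b,None,fx=3.3,fy=3.3,interpolation=cv2.INTER_NEAREST))
```

```text
(no output)
```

View pics/z1.png

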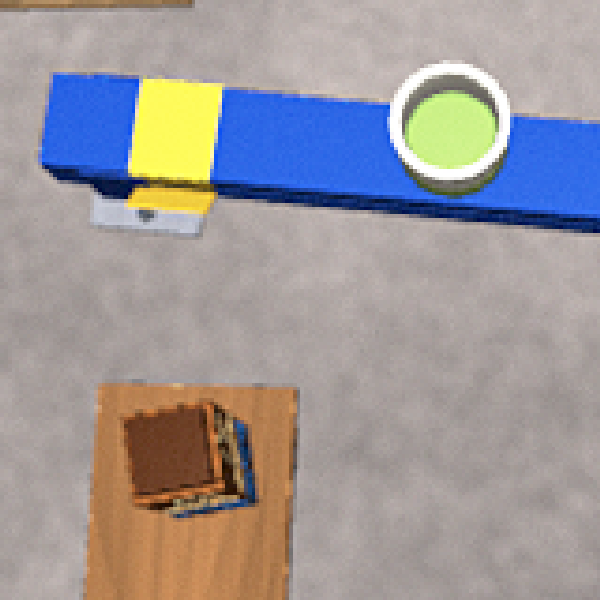

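View pics/z2.png

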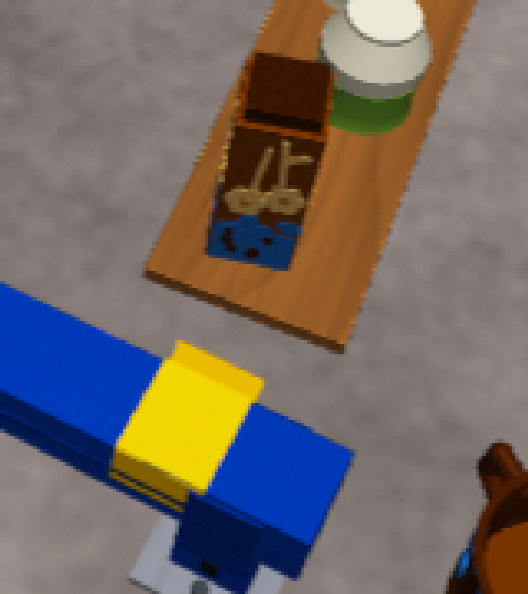

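```bash
cat >> h.py <<'E'
def polymask(pls):
    S=4; m=np.zeros((384*S,512*S),np.uint8)
    for q in pls: cv2.fillConvexPoly(m,cv2.convexHull(np.round((q+.5)*S*16-8).astype(np.int32).reshape(-1,1,2)),1,shift=4)
    return cv2.resize(m.astype(np.float32),(512,384),interpolation=cv2.INTER_AREA)
def box(x,y,yaw,hx,hy,z0,z1):
    P=np.array([[a,b,c] for a in(-hx,hx) for b in(-hy,hy) for c in(z0,z1)],float)
    c,s=np.cos(yaw),np.sin(yaw); Q=P.copy(); Q[:,0]=x+c*P[:,0]-s*P[:,1]; Q[:,1]=y+s*P[:,0]+c*P[:,1]; return Q
def iou(a,b): return np.minimum(a,b).sum()/np.maximum(a,b).sum()
E
python3 - <<'E'
from h import *
from scipy.optimize import minimize
m=np.load('m0.npz')
def fitvase(cams):
    best=None
    for y0 in(-.3,0,.3,.6):
        f=lambda p:-sum(iou(polymask([proj(n,box(*p[:2],p[2],.026,.026,.018,.146)),proj(n,box(*p[:2],p[2],.022,.022,.146,.158))]),m[n+'_vase_0'].astype(np.float32)) for n in cams)
        x0=np.r_[ray('top',[177,232],.12)[0][:2],y0]
        r=minimize(f,x0,method='Nelder-Mead',options=dict(initial_simplex=[x0,x0+[.01,0,0],x0+[0,.01,0],x0+[0,0,.2]],xatol=1e-4,fatol=1e-4))
        if best is None or r.fun<best.fun: best=r
    return best
for c in(['top'],['scene'],['top','scene']):
    r=fitvase(c); print('vase',c,r.x,np.degrees(r.x[2]),r.fun)
for n in C:
    im=cv2.imread(f'pics/{n}0.png').astype(int); 
    y=((im[...,1]>185)&(im[...,2]>200)&(im[...,0]<120)).astype(np.uint8)
    k,l,s,_=cv2.connectedComponentsWithStats(y); j=1+np.argmax(s[1:,4]); y=(l==j)
    print(n,s[j])
    c=ray(n,np.argwhere(y)[:,::-1],.11)
    r=cv2.minAreaRect((c[:,:2]*1000).astype(np.float32)); print('tape',r, c.mean(0)); print(cv2.boxPoints(r))
    # mat
    c=ray(n,np.argwhere(m[n+'_mat_0'])[:,::-1],.008); r=cv2.minAreaRect((c[:,:2]*1000).astype(np.float32)); print('mat',r)
    b=((im[...,0]>150)&(im[...,2]<70)&(im[...,1]<140)).astype(np.uint8)|y.astype(np.uint8)
    b=cv2.morphologyEx(b,cv2.MORPH_CLOSE,np.ones((3,3)))
    k,l,s,_=cv2.connectedComponentsWithStats(b); j=1+np.argmax(s[1:,4]); c=ray(n,np.argwhere(l==j)[:,::-1],.11)
    r=cv2.minAreaRect((c[:,:2]*1000).astype(np.float32)); print('ledge',r); print(cv2.boxPoints(r))
    for k in(0,1): 
        mm=m[n+f'_ledge_pot1_{k}']; print('pot',ray(n,[np.argwhere(mm).mean(0)[::-1]],.15))
E
```

```text
vase ['top'] [0.45943314 0.18372044 0.17458442] 10.002950251097753 -0.9435570240020752
vase ['scene'] [0.46017705 0.18213359 0.16625066] 9.525461348620935 -0.9663926362991333
vase ['top', 'scene'] [0.45963104 0.18242943 0.16384411] 9.387576107193428 -1.8948267698287964
scene [ 306  254   43   44 1055]
tape ((654.5409545898438, 194.39527893066406), (48.71708297729492, 72.27080535888672), 83.4723892211914) [0.65599268 0.19456288 0.11      ]
[[615.8707  174.3026 ]
 [687.673   166.08672]
 [693.2112  214.48796]
 [621.40894 222.70384]]
mat ((441.12744140625, -233.35073852539062), (216.1767120361328, 214.51504516601562), 87.4420394897461)
ledge ((635.947998046875, 27.722076416015625), (497.3572082519531, 73.09969329833984), 83.49089050292969)
[[ 571.4433  -215.21017]
 [ 644.0717  -223.49683]
 [ 700.4527   270.65433]
 [ 627.8243   278.94098]]
pot [[ 0.6157001  -0.13905725  0.15      ]]
pot [[0.63899305 0.01980973 0.15      ]]
top [165 131  24  27 527]
tape ((659.431396484375, 195.42462158203125), (47.52721405029297, 61.1667366027832), 83.23377990722656) [0.65925053 0.19542009 0.11      ]
[[626.2612  175.42981]
 [687.00195 168.22324]
 [692.60156 215.41943]
 [631.86084 222.626  ]]
mat ((438.3425598144531, -233.55084228515625), (209.01727294921875, 211.47152709960938), 87.75814819335938)
ledge ((638.6369018554688, 28.944000244140625), (495.29864501953125, 64.122314453125), 83.37519073486328)
[[ 578.2192  -213.35294]
 [ 641.9134  -220.75055]
 [ 699.0546   271.24094]
 [ 635.3604   278.63855]]
pot [[0.64496843 0.02378991 0.15      ]]
pot [[ 0.62955288 -0.13282722  0.15      ]]
```

Run:
```python
from h import *
print([a for a in dir(robot) if a[0]!='_'],robot.tips_ahead)
```

```text
['IKError', 'close_job', 'read_state', 'tips_ahead'] 0.019
```

Call:
carry_out --motion '[0,-0.025,0,0,-5.7,0,1,0,-0.025,0,0,-5.7,0,1,0,-0.025,0,0,-5.7,0,1,0.0,-0.025,0,0,-5.7,0,1,0.0,-0.025,0,0,-5.7,0,1]'

```text
t: 1.4
tool_pos: [0.195, 0.565, 0.3606]
orientation: [-1.575, -0.139, 0.147]
force: [0.7, 0.5, 0.4]
opening: 0.0932
```

Call:
carry_out --motion '[0.027,0,-0.035,0,0,0,1,0.027,0,-0.035,0,0,0,1,0.027,0,-0.035,0,0,0,1,0.027,0,-0.035,0,0,0,1,0.027,0,-0.035,0,0,0,1]'

```text
t: 1.9
tool_pos: [0.3615, 0.4189, 0.3672]
orientation: [-1.565, -0.154, 0.155]
force: [-0.1, 0.6, 0.1]
opening: 0.0929
```

```bash
cat >> h.py <<'E'
import json
def log():
    s=robot.read_state(); open('log.jsonl','a').write(json.dumps({k:np.asarray(v).tolist() for k,v in s.items()})+'\n'); return s
E
python3 -c "
from h import *
s=log();print(s['t'],s['q'],s['tool_pos'],s['orientation'],s['dq'])"
```

```text
1.9 [ 7.66034193e-01 -1.24074294e-02  1.40309217e+00  1.37003665e-04
  1.75092664e+00 -1.00146179e+00] [0.36148292 0.41886015 0.36724677] [-1.56517722 -0.15438267  0.15453707] [-0.82702651 -0.05976585  0.05960935 -0.00120623 -0.00430694 -0.82861248]
```

Call:
carry_out --motion '[0.027,0,-0.035,0,0,5,1,0.027,0,-0.035,0,0,5,1,0.027,0.01,-0.035,0,0,5,1,0.027,0.01,-0.035,0,0,5,1,0.027,0.01,-0.035,0,0,5,1]'

```text
t: 2.4
tool_pos: [0.5228, 0.2664, 0.3214]
orientation: [-1.572, 0.186, 0.499]
force: [-0.5, 1.5, 0.7]
opening: 0.0929
```

```bash
python3 -c "
from h import *
s=log();print(s['t'],s['q'],s['tool_pos'],s['orientation'],s['dq'])"
```

```text
2.4 [ 0.34210978  0.49188554  0.96283277  0.0797273   2.11594066 -1.40432703] [0.52280652 0.26643965 0.32135144] [-1.57227793  0.18586757  0.49928227] [-0.62990452  1.25489627 -1.04805579 -0.07046909  0.71468669 -0.63454968]
```

Call:
carry_out --motion '[0,0,-0.02,0,0,5,1,0,0,-0.02,0,0,5,1,0,0,-0.01,0,0,5,1,0,0,0,0,0,3,1,0,0,0,0,0,0,1]'

```text
t: 2.9
tool_pos: [0.5371, 0.208, 0.3116]
orientation: [-1.544, 0.468, 0.755]
force: [0.4, -0.0, -0.8]
opening: 0.0929
```

```bash
python3 -c "
from h import *
s=log();print(s['t'],s['q'],s['tool_pos'],s['orientation'],s['dq']); print(R.from_rotvec(s['orientation']).as_matrix())"
```

```text
2.9 [ 0.24981941  0.80341147  0.66929924  0.07610958  2.44287904 -1.4744401 ] [0.53705503 0.20796311 0.31156299] [-1.54403281  0.46766066  0.75480596] [-0.01346909 -0.00875412  0.00239336 -0.00709585 -0.02410715 -0.00667355]
[[ 0.69958326 -0.68956866 -0.18729206]
 [ 0.13930144 -0.12546726  0.98226935]
 [-0.70084118 -0.71326925  0.00828311]]
```

```bash
cat >> h.py <<'E'
def Ry(a): return R.from_euler('y',a).as_matrix()
def Rz(a): return R.from_euler('z',a).as_matrix()
def fk(q,p,Tc=None):
    h,a1,L2,L3,a3,d6=p
    R1=Rz(q[0]); A=R1@Ry(q[1]); B=A@Ry(q[2]); W=B@Rz(q[3])@Ry(q[4])
    pos=np.array([0,0,h])+R1@[a1,0,0]+A@[0,0,L2]+B@[a3,0,L3]+W@[0,0,d6]
    M=W@Rz(q[5])   # approach = M[:,2]
    return pos,M
E
python3 - <<'E'
from h import *
from scipy.optimize import least_squares
D=[json.loads(l) for l in open('log.jsonl')]
D.append(dict(q=[1.15260721e+00,1.31163009e-01,1.48922793e+00,1.59e-05,1.52299215e+00,-8.53988224e-02],tool_pos=[0.19577321,0.56662091,0.2366145],orientation=[-1.55670712,0.26158127,-0.2608535]))
for d in D:
    M=fk(d['q'],[0]*6)[1]; print((M.T@R.from_rotvec(d['orientation']).as_matrix()).round(3).tolist())
f=lambda p:np.concatenate([fk(d['q'],p)[0]-d['tool_pos'] for d in D])
r=least_squares(f,[.4,0,.4,.4,0,.2]); print(r.x,np.abs(r.fun).max())
J=r.jac; print(np.linalg.svd(J)[1])
g=lambda p:f([p[0],p[1],p[2],p[3],0,p[4]]); r=least_squares(g,[.4,0,.4,.4,.2]); print(r.x,np.abs(r.fun).max())
E
```

```text
[[-0.0, -0.0, -1.0], [-1.0, -0.0, -0.0], [-0.0, 1.0, -0.0]]
[[-0.0, -0.0, -1.0], [-1.0, -0.0, 0.0], [-0.0, 1.0, -0.0]]
[[-0.0, -0.0, -1.0], [-1.0, -0.0, 0.0], [0.0, 1.0, -0.0]]
[[-0.0, -0.0, -1.0], [-1.0, 0.0, 0.0], [0.0, 1.0, -0.0]]
[ 0.73793341 -0.04007177  1.06259961  0.52522223  0.47097965  1.05397577] 0.047161977535073396
[3.94269122 2.82678624 0.65439314 0.13871499 0.11840514 0.05452967]
[0.25968382 0.00214872 0.64196108 0.5427399  0.62934585] 0.058868553408404384
```

Run:
```python
from h import *
D=[json.loads(l) for l in open('log.jsonl')]
D.append(dict(q=[1.15260721e+00,1.31163009e-01,1.48922793e+00,1.59e-05,1.52299215e+00,-8.53988224e-02],tool_pos=[0.19577321,0.56662091,0.2366145],orientation=[-1.55670712,0.26158127,-0.2608535]))
rows=[];b=[]
for d in D:
    q=d['q'];R1=Rz(q[0]); A=R1@Ry(q[1]); B=A@Ry(q[2]); W=B@Rz(q[3])@Ry(q[4]); V=B@Rz(q[3])
    # h, a1, b(y), a2x,a2z, a3x,a3z, d6, 
    rows.append(np.c_[[0,0,1],R1[:,0],R1[:,1],A[:,0],A[:,2],B[:,0],B[:,2],W[:,2]]);b.append(d['tool_pos'])
X=np.vstack(rows);b=np.concatenate(b)
x,res,rk,sv=np.linalg.lstsq(X,b,rcond=None);print(x.round(4),np.abs(X@x-b).max(),sv)
for drop in([3],[5],[2,3],[2,3,5],[2]):
    k=[i for i in range(8) if i not in drop]; x,res,rk,sv=np.linalg.lstsq(X[:,k],b,rcond=None);print(k,x.round(4),np.abs(X[:,k]@x-b).max())
for d in D: print(np.round(d['q'],3), np.hypot(*d['tool_pos'][:2]),np.arctan2(d['tool_pos'][1],d['tool_pos'][0]),d['tool_pos'][2])
```

```text
[ 0.3181 -0.      0.0512 -0.      0.3691  0.0616  0.5534  0.3585] 8.247697802499232e-10 [3.94338981 3.42228283 2.00059818 0.65367054 0.52376905 0.1353748
 0.11681707 0.04089281]
[0, 1, 2, 4, 5, 6, 7] [ 0.3181 -0.      0.0512  0.3691  0.0616  0.5534  0.3585] 9.294089942102346e-10
[0, 1, 2, 3, 4, 6, 7] [0.2561 0.003  0.0533 0.0025 0.2985 0.5567 0.2874] 0.0033893461561005367
[0, 1, 4, 5, 6, 7] [ 0.7379 -0.0401  1.0626  0.471   0.5252  1.054 ] 0.04716197731623736
[0, 1, 4, 6, 7] [0.2597 0.0021 0.642  0.5427 0.6293] 0.0588685531168672
[0, 1, 3, 4, 5, 6, 7] [ 0.7545 -0.0129 -0.0278  1.1095  0.4955  0.5185  1.101 ] 0.046223538515582335
[ 0.766 -0.012  1.403  0.     1.751 -1.001] 0.553275450835999 0.8587942874217709 0.36724677147636525
[ 0.342  0.492  0.963  0.08   2.116 -1.404] 0.5867850962981243 0.4713245727918377 0.32135143884210887
[ 0.25   0.803  0.669  0.076  2.443 -1.474] 0.5759138473916969 0.3694483641850829 0.3115629900296998
[ 1.153  0.131  1.489  0.     1.523 -0.085] 0.5994884531022531 1.2381270632717083 0.2366145
```

```bash
cat >> h.py <<'E'
QL=np.array([-2.96,-.89,.02,-1.34,0,-2.66]);QU=np.array([2.96,2.26,2.5,4.48,2.73,2.66])
TC=np.array([[0,0,-1],[-1,0,0],[0,1.,0]])
def FK(q):
    R1=Rz(q[0]); A=R1@Ry(q[1]); B=A@Ry(q[2]); W=B@Rz(q[3])@Ry(q[4])
    return np.array([0,0,.3181])+R1[:,1]*.0512+A[:,2]*.3691+B[:,0]*.0616+B[:,2]*.5534+W[:,2]*.3585, W@Rz(q[5])@TC
from scipy.optimize import least_squares
def IK(pos,M,q0):
    def f(q):
        p,m=FK(q); return np.r_[(p-pos)*5,R.from_matrix(m.T@M).as_rotvec()]
    r=least_squares(f,np.clip(q0,QL+1e-3,QU-1e-3),bounds=(QL,QU)); return r.x,np.abs(r.fun).max()
def tool(az,b):
    """az deg: horizontal 'outward' azimuth, b deg: + points outward, - inward. tool z = left horizontal"""
    a,t=np.radians([az,b]); o=np.array([np.cos(a),np.sin(a),0]); z=np.array([-np.sin(a),np.cos(a),0])
    y=o*np.sin(t)-np.array([0,0,1])*np.cos(t); return np.c_[np.cross(y,z),y,z]
E
python3 - <<'E'
from h import *
q=robot.read_state()['q']
def sweep(name,pos,az,bs,q0):
    for b in bs:
        best=min((IK(np.array(pos),tool(az,b),q0+dq) for dq in np.array([[0]*6,[0,.3,0,0,0,0],[0,-.3,.5,0,-.5,0],[0,.4,.4,0,-1,0]])),key=lambda t:t[1])
        print(name,b,np.round(best[0],2),'err%.4f'%best[1])
sweep('grasp1',[.46,.182,.1],9.5,[-75,-60,-45,-30],q)
q2=q.copy();q2[0]-=.6; q2[4]=1.0
sweep('lay -28',[.46,-.24,.036],-28,[10,20,30,45,60],q2)
sweep('lay 0',[.46,-.24,.036],-3,[10,20,30,45,60],q2)
sweep('re -28',[.46,-.24,.036],-28,[-60,-45,-30,-20,-10],q2)
q2[0]=.2
sweep('ledge',[.66,.195,.18],-6.6,[20,30,45,60,70,80],q2)
E
```

```text
grasp1 -75 [ 0.23  1.19  0.75  0.1   2.5  -1.47] err0.0000
grasp1 -60 [ 0.23  0.96  0.97  0.07  2.26 -1.49] err0.0000
grasp1 -45 [ 0.24  0.71  1.2   0.06  2.01 -1.5 ] err0.0000
grasp1 -30 [ 0.24  0.46  1.44  0.04  1.76 -1.5 ] err0.0000
lay -28 10 [-0.59 -0.05  2.07  0.02  0.94 -1.69] err0.0000
lay -28 20 [-0.61 -0.19  2.24  0.06  0.75 -1.73] err0.0000
lay -28 30 [-0.63 -0.33  2.4   0.13  0.55 -1.81] err0.0000
lay -28 45 [-0.64 -0.36  2.5   0.28  0.34 -1.96] err0.1017
lay -28 60 [-0.56 -0.23  2.5  -0.19  0.06 -1.42] err0.2311
lay 0 10 [-0.65 -0.03  2.05  0.12  0.98 -2.23] err0.0000
lay 0 20 [-0.73 -0.15  2.2   0.29  0.84 -2.42] err0.0000
lay 0 30 [-0.81 -0.25  2.33  0.52  0.73 -2.66] err0.0111
lay 0 45 [-0.78 -0.4   2.49  0.63  0.56 -2.66] err0.1385
lay 0 60 [-0.77 -0.4   2.5   0.71  0.5  -2.66] err0.3434
re -28 -60 [-0.55  1.14  0.81 -0.06  2.24 -1.64] err0.0000
re -28 -45 [-0.55  0.87  1.09 -0.05  1.97 -1.63] err0.0000
re -28 -30 [-0.56  0.61  1.36 -0.03  1.69 -1.63] err0.0000
re -28 -20 [-0.56  0.44  1.54 -0.03  1.51 -1.64] err0.0000
re -28 -10 [-0.57  0.27  1.72 -0.01  1.32 -1.65] err0.0000
ledge 20 [ 0.28  0.12  1.65 -0.15  1.06 -1.12] err0.0000
ledge 30 [ 0.32  0.01  1.81 -0.28  0.86 -1.  ] err0.0000
ledge 45 [ 0.39 -0.09  2.02 -0.66  0.6  -0.63] err0.0000
ledge 60 [ 0.45 -0.1   2.17 -1.34  0.49  0.06] err0.0196
ledge 70 [ 0.46 -0.11  2.17 -1.34  0.51  0.06] err0.1832
ledge 80 [ 0.19 -0.28  2.33 -0.01  0.   -1.46] err0.3165
```

```bash
cat >> h.py <<'E'
def plan(pos,M,g,calls=None,settle=1):
    s=log(); p0=np.array(s['tool_pos']); M0=R.from_rotvec(s['orientation']).as_matrix()
    rv=R.from_matrix(M0.T@M).as_rotvec(); d=np.linalg.norm(np.array(pos)-p0)
    n=max(int(np.ceil(max(d/.04,np.degrees(np.linalg.norm(rv))/7))),1)
    tot=int(np.ceil((n+settle)/5))*5 if calls is None else 5*calls
    n=tot-settle
    P=p0;Mc=M0;rows=[]
    for i in range(tot):
        f=min((i+1)/n,1); Pn=p0+(np.array(pos)-p0)*f; Mn=M0@R.from_rotvec(rv*f).as_matrix()
        sh=Mc.T@(Pn-P); tr=np.degrees(R.from_matrix(Mc.T@Mn).as_rotvec())
        rows+=[*np.round(sh,4),*np.round(tr,2),g]; P,Mc=Pn,Mn
    q,e=IK(np.array(pos),M,s['q'])
    print('t',s['t'],'q target',q.round(2),'err',round(e,4),'dist',round(d,4),'ang',np.degrees(np.linalg.norm(rv)).round(2),'F',np.round(s['force'],1))
    for k in range(0,tot,5): print(json.dumps([float(v)+0 for v in rows[k*7:k*7+35]]))
E
python3 - <<'E'
from h import *
M=tool(9.5,-62); g=np.array([.4596,.1826,.100])-.003*M[:,1]
plan(g-.11*M[:,1],M,1,2,2)
E
```

```text
t 2.9 q target [ 0.22  1.3   0.33  0.1   2.59 -1.46] err 0.0 dist 0.1601 ang 17.55 F [ 0.4 -0.  -0.8]
[0.0156, 0.0125, -0.0017, 0.09, 0.14, 2.19, 1.0, 0.016, 0.0119, -0.0017, 0.09, 0.14, 2.19, 1.0, 0.0165, 0.0112, -0.0017, 0.09, 0.14, 2.19, 1.0, 0.0169, 0.0106, -0.0017, 0.09, 0.14, 2.19, 1.0, 0.0173, 0.0099, -0.0017, 0.09, 0.14, 2.19, 1.0]
[0.0177, 0.0093, -0.0016, 0.09, 0.14, 2.19, 1.0, 0.018, 0.0086, -0.0016, 0.09, 0.14, 2.19, 1.0, 0.0183, 0.0079, -0.0016, 0.09, 0.14, 2.19, 1.0, 0.0, 0.0, 0.0, 0.0, 0.0, 0.0, 1.0, 0.0, 0.0, 0.0, 0.0, 0.0, 0.0, 1.0]
```

Call:
carry_out --motion '[0.016,0.0125,-0.0017,0.09,0.14,2.2,1,0.016,0.012,-0.0017,0.09,0.14,2.2,1,0.0165,0.011,-0.0017,0.09,0.14,2.2,1,0.017,0.0105,-0.0017,0.09,0.14,2.2,1,0.017,0.01,-0.0017,0.09,0.14,2.2,1]'

```text
t: 3.4
tool_pos: [0.5537, 0.2049, 0.2168]
orientation: [-1.515, 0.616, 0.878]
force: [-0.2, 0.3, 0.8]
opening: 0.0928
```

Call:
carry_out --motion '[0.0175,0.0095,-0.0016,0.09,0.14,2.2,1,0.018,0.0085,-0.0016,0.09,0.14,2.2,1,0.018,0.008,-0.0016,0.09,0.14,2.2,1,0,0,0,0,0,0,1,0,0,0,0,0,0,1]'

```text
t: 3.9
tool_pos: [0.5617, 0.2038, 0.1524]
orientation: [-1.492, 0.714, 0.959]
force: [-0.2, -0.2, 1.2]
opening: 0.0931
```

Run:
```python
from h import *
M=tool(9.5,-62); g=np.array([.4596,.1826,.100])-.003*M[:,1]
plan(g,M,1,2,2)
snap('scene','s1.png');snap('top','t1.png')
a=cv2.imread('pics/s1.png');b=cv2.imread('pics/t1.png');cv2.imwrite('pics/st1.png',np.vstack([a[100:350],b[60:310]]))
```

```text
t 3.9 q target [ 0.23  1.    0.93  0.08  2.3  -1.49] err 0.0 dist 0.1137 ang 1.09 F [-0.2 -0.2  1.2]
[-0.0006, 0.0142, -0.0004, 0.03, 0.03, 0.13, 1.0, -0.0006, 0.0142, -0.0005, 0.03, 0.03, 0.13, 1.0, -0.0005, 0.0142, -0.0005, 0.03, 0.03, 0.13, 1.0, -0.0005, 0.0142, -0.0005, 0.03, 0.03, 0.13, 1.0, -0.0005, 0.0142, -0.0005, 0.03, 0.03, 0.13, 1.0]
[-0.0004, 0.0142, -0.0005, 0.03, 0.03, 0.13, 1.0, -0.0004, 0.0142, -0.0005, 0.03, 0.03, 0.13, 1.0, -0.0004, 0.0142, -0.0005, 0.03, 0.03, 0.13, 1.0, 0.0, 0.0, 0.0, 0.0, 0.0, 0.0, 1.0, 0.0, 0.0, 0.0, 0.0, 0.0, 0.0, 1.0]
```

View pics/st1.png

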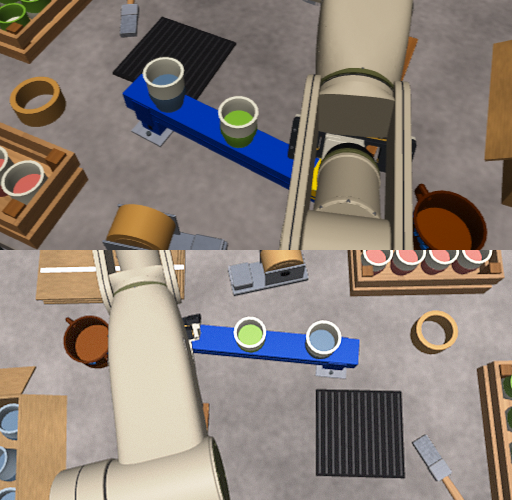

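The arm hides the vase in both views (around (350,180) in scene, (160,380) in top). Contact force is near zero, so I go on from the measured pose.

Call:
carry_out --motion '[-0.0005,0.014,-0.0005,0.03,0.03,0.13,1,-0.0005,0.014,-0.0005,0.03,0.03,0.13,1,-0.0005,0.014,-0.0005,0.03,0.03,0.13,1,-0.0005,0.014,-0.0005,0.03,0.03,0.13,1,-0.0005,0.014,-0.0005,0.03,0.03,0.13,1]'

```text
t: 4.5
tool_pos: [0.5034, 0.1923, 0.1337]
orientation: [-1.495, 0.699, 0.943]
force: [-0.0, -0.7, -0.4]
opening: 0.0928
```

Call:
carry_out --motion '[-0.0005,0.014,-0.0005,0.03,0.03,0.13,1,-0.0005,0.014,-0.0005,0.03,0.03,0.13,1,-0.0005,0.014,-0.0005,0.03,0.03,0.13,1,0,0.002,0,0,0,0,1,0,0,0,0,0,0,1]'

```text
t: 5.0
tool_pos: [0.4671, 0.1856, 0.1257]
orientation: [-1.498, 0.682, 0.927]
force: [0.7, -0.7, 0.9]
opening: 0.0933
```

Run:
```python
from h import *
M=tool(9.5,-62); g=np.array([.4596,.1826,.100])-.003*M[:,1]
plan(g,M,1,1,2)
```

```text
t 5.0 q target [ 0.23  1.    0.93  0.08  2.3  -1.49] err 0.0 dist 0.0249 ang 3.38 F [ 0.7 -0.7  0.9]
[0.006, 0.0057, -0.0006, 0.03, 0.08, 1.12, 1.0, 0.0061, 0.0056, -0.0006, 0.03, 0.08, 1.12, 1.0, 0.0062, 0.0055, -0.0006, 0.03, 0.08, 1.12, 1.0, 0.0, 0.0, 0.0, 0.0, 0.0, 0.0, 1.0, 0.0, 0.0, 0.0, 0.0, 0.0, 0.0, 1.0]
```

Call:
carry_out --motion '[0.006,0.006,-0.0006,0,0.08,1.1,1,0.006,0.006,-0.0006,0,0.08,1.1,1,0.006,0.006,-0.0006,0,0.08,1.1,1,0.003,0.002,0,0,0,0.5,1,0,0,0,0,0,0,1]'

```text
t: 5.5
tool_pos: [0.4623, 0.183, 0.0968]
orientation: [-1.485, 0.739, 0.975]
force: [-0.6, -0.3, 0.2]
opening: 0.0926
```

Run:
```python
from h import *
M=tool(9.5,-62); g=np.array([.4596,.1826,.100])-.003*M[:,1]
plan(g,M,1,1,2)
```

```text
t 5.5 q target [ 0.23  1.    0.93  0.08  2.3  -1.49] err 0.0 dist 0.0046 ang 0.46 F [-0.6 -0.3  0.2]
[-0.0014, -0.0007, 0.0, 0.02, 0.0, -0.15, 1.0, -0.0014, -0.0007, 0.0, 0.02, 0.0, -0.15, 1.0, -0.0014, -0.0007, 0.0, 0.02, 0.0, -0.15, 1.0, 0.0, 0.0, 0.0, 0.0, 0.0, 0.0, 1.0, 0.0, 0.0, 0.0, 0.0, 0.0, 0.0, 1.0]
```

Call:
carry_out --motion '[-0.001,0,0,0,0,0,0.3,-0.001,0,0,0,0,0,0.2,0,0,0,0,0,0,0,0,0,0,0,0,0,-1,0,0,0,0,0,0,-1]' --squeeze 40

```text
t: 6.0
tool_pos: [0.4614, 0.1828, 0.0984]
orientation: [-1.485, 0.739, 0.975]
force: [0.5, -0.1, 0.6]
opening: 0.0574
```

Call:
carry_out --motion '[0,0,0,0,0,0,-1,0,0,0,0,0,0,-1,0,0,0,0,0,0,-1,0,0,0,0,0,0,-1,0,0,0,0,0,0,-1]'

```text
t: 6.5
tool_pos: [0.4616, 0.1831, 0.0986]
orientation: [-1.485, 0.738, 0.974]
force: [-0.4, 0.8, -0.7]
opening: 0.0517
```

Run:
```python
from h import *
s=log(); p=s['tool_pos'];M=R.from_rotvec(s['orientation']).as_matrix()
print(s['opening'],s['force'],M[:,1],M[:,2])
plan(p+[0,0,.12],M,-1,2,1)
```

```text
0.051675147666749806 [-0.42352533  0.83837165 -0.67561839] [-0.87397227 -0.14746671 -0.46306159] [-1.66240378e-01  9.86085221e-01 -2.70500021e-04]
t 6.5 q target [ 0.23  0.86  0.92  0.09  2.45 -1.47] err 0.0 dist 0.12 ang 0.0 F [-0.4  0.8 -0.7]
[-0.0118, -0.0062, 0.0, 0.0, 0.0, 0.0, -1.0, -0.0118, -0.0062, 0.0, 0.0, 0.0, 0.0, -1.0, -0.0118, -0.0062, 0.0, 0.0, 0.0, 0.0, -1.0, -0.0118, -0.0062, 0.0, 0.0, 0.0, 0.0, -1.0, -0.0118, -0.0062, 0.0, 0.0, 0.0, 0.0, -1.0]
[-0.0118, -0.0062, 0.0, 0.0, 0.0, 0.0, -1.0, -0.0118, -0.0062, 0.0, 0.0, 0.0, 0.0, -1.0, -0.0118, -0.0062, 0.0, 0.0, 0.0, 0.0, -1.0, -0.0118, -0.0062, 0.0, 0.0, 0.0, 0.0, -1.0, 0.0, 0.0, 0.0, 0.0, 0.0, 0.0, -1.0]
```

Call:
carry_out --motion '[-0.006,-0.003,0,0,0,0,-1,-0.012,-0.006,0,0,0,0,-1,-0.014,-0.007,0,0,0,0,-1,-0.018,-0.009,0,0,0,0,-1,-0.018,-0.009,0,0,0,0,-1]'

```text
t: 7.0
tool_pos: [0.4591, 0.1824, 0.1771]
orientation: [-1.485, 0.741, 0.976]
force: [-0.1, 0.3, -4.5]
opening: 0.0521
```

Call:
carry_out --motion '[-0.018,-0.009,0,0,0,0,-1,-0.018,-0.009,0,0,0,0,-1,-0.018,-0.009,0,0,0,0,-1,-0.012,-0.006,0,0,0,0,-1,0,0,0,0,0,0,-1]'

```text
t: 7.5
tool_pos: [0.4592, 0.1826, 0.2646]
orientation: [-1.487, 0.732, 0.968]
force: [0.1, 0.5, -4.8]
opening: 0.0521
```

Run:
```python
from h import *
s=log(); print(s['opening'],s['force'])
plan([.47,.0,.28],tool(-5,-20),-1,None,0)
```

```text
0.05209368715855499 [ 0.14096605  0.52589434 -4.80323535]
t 7.5 q target [-0.1   0.1   1.48 -0.01  1.91 -1.59] err 0.0 dist 0.1836 ang 44.31 F [ 0.1  0.5 -4.8]
[-0.0023, 0.001, -0.0182, 0.98, 1.12, -4.17, -1.0, -0.002, 0.0006, -0.0182, 0.98, 1.12, -4.17, -1.0, -0.0016, 0.0001, -0.0183, 0.98, 1.12, -4.17, -1.0, -0.0013, -0.0003, -0.0183, 0.98, 1.12, -4.17, -1.0, -0.0009, -0.0007, -0.0183, 0.98, 1.12, -4.17, -1.0]
[-0.0005, -0.0011, -0.0183, 0.98, 1.12, -4.17, -1.0, 0.0, -0.0014, -0.0183, 0.98, 1.12, -4.17, -1.0, 0.0005, -0.0017, -0.0183, 0.98, 1.12, -4.17, -1.0, 0.001, -0.002, -0.0182, 0.98, 1.12, -4.17, -1.0, 0.0015, -0.0022, -0.0182, 0.98, 1.12, -4.17, -1.0]
```

Call:
carry_out --motion '[-0.002,0.001,-0.018,1,1.1,-4.2,-1,-0.002,0,-0.018,1,1.1,-4.2,-1,-0.0015,0,-0.018,1,1.1,-4.2,-1,-0.001,0,-0.018,1,1.1,-4.2,-1,-0.001,-0.001,-0.018,1,1.1,-4.2,-1]'

```text
t: 8.0
tool_pos: [0.4638, 0.0919, 0.2652]
orientation: [-1.533, 0.535, 0.584]
force: [1.6, -0.5, -4.8]
opening: 0.052
```

Call:
carry_out --motion '[-0.0005,-0.001,-0.018,1,1.1,-4.2,-1,0,-0.0014,-0.018,1,1.1,-4.2,-1,0.0005,-0.0017,-0.018,1,1.1,-4.2,-1,0.001,-0.002,-0.018,1,1.1,-4.2,-1,0.0015,-0.002,-0.018,1,1.1,-4.2,-1]'

```text
t: 8.5
tool_pos: [0.467, -0.002, 0.2698]
orientation: [-1.533, 0.333, 0.193]
force: [-0.1, 0.2, -4.2]
opening: 0.0514
```

Run:
```python
from h import *
s=log(); print(s['opening'],s['force'],s['tool_pos'])
plan([.445,-.235,.20],tool(-28,27.6),-1,None,1)
```

```text
0.051393665178476794 [-0.08011542  0.1784539  -4.17310609] [ 0.46704478 -0.00201343  0.26981668]
t 8.5 q target [-0.64 -0.62  2.26  0.08  1.02 -1.74] err 0.0 dist 0.2442 ang 51.91 F [-0.1  0.2 -4.2]
[0.0024, 0.0072, -0.026, -0.23, 2.6, -5.15, -1.0, 0.0029, 0.0076, -0.0259, -0.23, 2.6, -5.15, -1.0, 0.0034, 0.0079, -0.0257, -0.23, 2.6, -5.15, -1.0, 0.0038, 0.0084, -0.0255, -0.23, 2.6, -5.15, -1.0, 0.0042, 0.0088, -0.0253, -0.23, 2.6, -5.15, -1.0]
[0.0045, 0.0093, -0.0251, -0.23, 2.6, -5.15, -1.0, 0.0048, 0.0098, -0.0248, -0.23, 2.6, -5.15, -1.0, 0.005, 0.0104, -0.0246, -0.23, 2.6, -5.15, -1.0, 0.0052, 0.0109, -0.0243, -0.23, 2.6, -5.15, -1.0, 0.0, 0.0, 0.0, 0.0, 0.0, 0.0, -1.0]
```

Call:
carry_out --motion '[0.0024,0.007,-0.026,-0.2,2.6,-5.1,-1,0.003,0.0075,-0.026,-0.2,2.6,-5.1,-1,0.0035,0.008,-0.0255,-0.2,2.6,-5.1,-1,0.004,0.0085,-0.0255,-0.2,2.6,-5.1,-1,0.004,0.009,-0.025,-0.2,2.6,-5.1,-1]'

```text
t: 9.0
tool_pos: [0.4516, -0.1351, 0.2279]
orientation: [-1.61, 0.159, -0.344]
force: [-0.8, 0.5, -4.4]
opening: 0.0519
```

Call:
carry_out --motion '[0.0045,0.009,-0.025,-0.2,2.6,-5.1,-1,0.005,0.01,-0.025,-0.2,2.6,-5.1,-1,0.005,0.0105,-0.0245,-0.2,2.6,-5.1,-1,0.005,0.011,-0.024,-0.2,2.6,-5.1,-1,0,0,0,0,0,0,-1]'

```text
t: 9.5
tool_pos: [0.4321, -0.2401, 0.1855]
orientation: [-1.617, 0.021, -0.774]
force: [-1.0, 1.0, -5.3]
opening: 0.052
```

Run:
```python
from h import *
s=log(); print(s['opening'],s['force'],s['tool_pos'])
plan([.445,-.235,.07],tool(-28,27.6),-1,2,2)
snap('scene','s2.png');snap('top','t2.png')
a=cv2.imread('pics/s2.png');b=cv2.imread('pics/t2.png');cv2.imwrite('pics/st2.png',np.vstack([a[50:300],b[100:370]]))
```

```text
0.05196102046370455 [-0.97859147  1.01051715 -5.28889528] [ 0.43210452 -0.24006628  0.18545079]
t 9.5 q target [-0.64 -0.44  2.39  0.1   0.71 -1.78] err 0.0 dist 0.1163 ang 1.2 F [-1.   1.  -5.3]
[-0.0057, 0.0133, 0.0012, 0.02, -0.15, 0.0, -1.0, -0.0057, 0.0133, 0.0012, 0.02, -0.15, 0.0, -1.0, -0.0057, 0.0133, 0.0013, 0.02, -0.15, 0.0, -1.0, -0.0057, 0.0133, 0.0013, 0.02, -0.15, 0.0, -1.0, -0.0057, 0.0133, 0.0013, 0.02, -0.15, 0.0, -1.0]
[-0.0057, 0.0133, 0.0013, 0.02, -0.15, 0.0, -1.0, -0.0057, 0.0133, 0.0013, 0.02, -0.15, 0.0, -1.0, -0.0057, 0.0133, 0.0013, 0.02, -0.15, 0.0, -1.0, 0.0, 0.0, 0.0, 0.0, 0.0, 0.0, -1.0, 0.0, 0.0, 0.0, 0.0, 0.0, 0.0, -1.0]
```

View pics/st2.png

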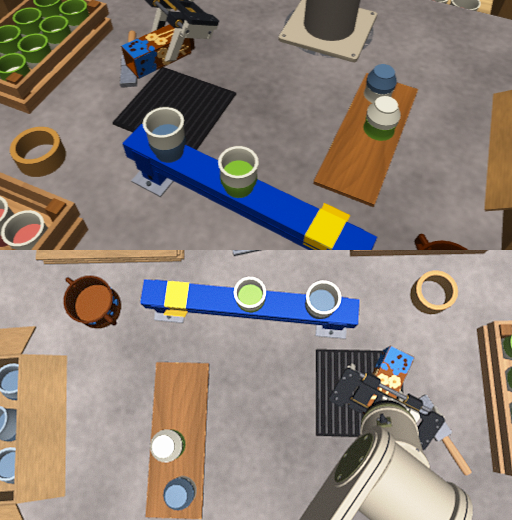

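The scene picture shows the vase held level at about (155,105) with its blue mouth away from the robot. The top picture shows it over the mat, at about (393,222). Going down.

Call:
carry_out --motion '[-0.006,0.013,0.0013,0,-0.15,0,-1,-0.006,0.013,0.0013,0,-0.15,0,-1,-0.006,0.013,0.0013,0,-0.15,0,-1,-0.006,0.013,0.0013,0,-0.15,0,-1,-0.006,0.013,0.0013,0,-0.15,0,-1]'

```text
t: 10.1
tool_pos: [0.4455, -0.233, 0.1221]
orientation: [-1.622, 0.002, -0.756]
force: [-0.3, -0.7, -4.4]
opening: 0.0519
```

Call:
carry_out --motion '[-0.006,0.013,0.0013,0,-0.15,0,-1,-0.006,0.013,0.0013,0,-0.15,0,-1,-0.005,0.01,0.001,0,0,0,-1,0,0,0,0,0,0,-1,0,0,0,0,0,0,-1]'

```text
t: 10.6
tool_pos: [0.4516, -0.2259, 0.0809]
orientation: [-1.621, -0.003, -0.738]
force: [-0.1, -0.6, -3.3]
opening: 0.0519
```

Run:
```python
from h import *
s=log(); print(s['opening'],s['force'],s['tool_pos'])
plan([.445,-.235,.042],tool(-28,27.6),-1,1,2)
```

```text
0.051945419583415 [-0.06691093 -0.61840107 -3.31287307] [ 0.45157151 -0.22591438  0.08093709]
t 10.6 q target [-0.64 -0.37  2.41  0.12  0.63 -1.8 ] err 0.0 dist 0.0405 ang 1.09 F [-0.1 -0.6 -3.3]
[-0.0065, 0.0113, -0.0037, -0.13, 0.31, -0.13, -1.0, -0.0065, 0.0113, -0.0037, -0.13, 0.31, -0.13, -1.0, -0.0065, 0.0113, -0.0037, -0.13, 0.31, -0.13, -1.0, 0.0, 0.0, 0.0, 0.0, 0.0, 0.0, -1.0, 0.0, 0.0, 0.0, 0.0, 0.0, 0.0, -1.0]
```

Call:
carry_out --motion '[-0.006,0.01,-0.0025,-0.1,0.2,-0.1,-1,-0.006,0.01,-0.0025,-0.1,0.2,-0.1,-1,-0.005,0.009,-0.002,-0.1,0.2,-0.1,-1,-0.001,0.003,0,0,0,0,-1,0,0,0,0,0,0,-1]'

```text
t: 11.1
tool_pos: [0.4507, -0.2334, 0.0485]
orientation: [-1.624, -0.004, -0.755]
force: [0.0, -0.8, -3.0]
opening: 0.0521
```

Run:
```python
from h import *
s=log(); M=R.from_rotvec(s['orientation']).as_matrix();print(s['opening'],s['force'],s['tool_pos'],M[:,1],M[:,2],s['wrist_torque'])
az=np.degrees(np.arctan2(-M[0,2],M[1,2])); print(az,'b',np.degrees(np.arctan2(np.hypot(*M[:2,1]),-M[2,1])))
plan([*s['tool_pos'][:2],.038],tool(az,27.6),-1,1,1)
```

```text
0.05208671299593086 [ 0.00560871 -0.7803581  -3.0334119 ] [ 0.45070354 -0.23335257  0.04850876] [ 0.41381689 -0.21799919 -0.88387326] [ 0.46330775  0.8861959  -0.00165795] [0.23183564 0.51065541 0.06007795]
-27.600798839054253 b 27.886818610780608
t 11.1 q target [-0.63 -0.35  2.4   0.12  0.62 -1.79] err 0.0 dist 0.0105 ang 0.3 F [ 0.  -0.8 -3. ]
[-0.0012, 0.0023, 0.0, 0.02, 0.01, 0.07, -1.0, -0.0012, 0.0023, 0.0, 0.02, 0.01, 0.07, -1.0, -0.0012, 0.0023, 0.0, 0.02, 0.01, 0.07, -1.0, -0.0012, 0.0023, 0.0, 0.02, 0.01, 0.07, -1.0, 0.0, 0.0, 0.0, 0.0, 0.0, 0.0, -1.0]
```

Call:
carry_out --motion '[-0.0012,0.0023,0,0,0,0,-1,-0.0012,0.0023,0,0,0,0,-1,-0.001,0.002,0,0,0,0,-1,-0.001,0.002,0,0,0,0,-1,-0.0005,0.001,0,0,0,0,-1]'

```text
t: 11.6
tool_pos: [0.4523, -0.2343, 0.0392]
orientation: [-1.624, -0.007, -0.757]
force: [0.0, 0.4, -3.9]
opening: 0.0516
```

Run:
```python
from h import *
s=log(); print(s['opening'],s['force'],s['tool_pos'],s['wrist_torque'])
```

```text
0.05161505958892246 [ 0.02119078  0.38325973 -3.86940205] [ 0.45227041 -0.23425631  0.03921845] [ 0.26334895  0.52754957 -0.03010592]
```

Call:
carry_out --motion '[-0.0005,0.001,0,0,0,0,-1,-0.0005,0.001,0,0,0,0,-1,-0.0005,0.001,0,0,0,0,-1,-0.0005,0.001,0,0,0,0,-1,0,0,0,0,0,0,-1]'

```text
t: 12.1
tool_pos: [0.4544, -0.2357, 0.0374]
orientation: [-1.625, -0.01, -0.76]
force: [-0.2, -0.4, -4.8]
opening: 0.0521
```

Run:
```python
from h import *
s=log(); print(s['opening'],s['force'],s['tool_pos'],s['wrist_torque'])
```

```text
0.05213668546705389 [-0.16726936 -0.41308994 -4.82916708] [ 0.45442933 -0.23567207  0.03742753] [ 0.23798528  0.4995258  -0.00139138]
```

Call:
carry_out --motion '[-0.0012,0.0008,0,0,0,0,-1,-0.0012,0.0008,0,0,0,0,-1,-0.0012,0.0008,0,0,0,0,-1,-0.0005,0.0004,0,0,0,0,-1,0,0,0,0,0,0,-1]'

```text
t: 12.6
tool_pos: [0.4553, -0.2363, 0.0371]
orientation: [-1.626, -0.016, -0.765]
force: [-1.0, 0.6, -1.7]
opening: 0.0519
```

Run:
```python
from h import *
s=log(); print(s['opening'],s['force'],s['tool_pos'],s['wrist_torque'])
```

```text
0.05188386551859897 [-1.02429516  0.59469971 -1.69581099] [ 0.45528894 -0.23632752  0.03712158] [0.32075271 0.65553258 0.00809118]
```

Call:
carry_out --motion '[-0.0012,0.0012,0,0,0,0,-1,-0.0008,0.001,0,0,0,0,-1,-0.0005,0.0005,0,0,0,0,-1,0,0,0,0,0,0,-1,0,0,0,0,0,0,-1]'

```text
t: 13.1
tool_pos: [0.457, -0.2374, 0.0371]
orientation: [-1.627, -0.021, -0.77]
force: [-1.7, 2.1, 2.0]
opening: 0.0521
```

Run:
```python
from h import *
s=log(); M=R.from_rotvec(s['orientation']).as_matrix(); print(s['opening'],s['force'],s['tool_pos'],s['wrist_torque'])
az=np.degrees(np.arctan2(-M[0,2],M[1,2])); print(az,'b',np.degrees(np.arctan2(np.hypot(*M[:2,1]),-M[2,1])))
```

```text
0.05205412753074957 [-1.68581165  2.05527172  2.00475934] [ 0.45702654 -0.23742949  0.03706998] [0.44153186 0.60201507 0.0646801 ]
-27.594260347216576 b 29.079044074563686
```

Call:
carry_out --motion '[-0.001,0,0,0,0,0.6,-1,-0.001,0,0,0,0,0.6,-1,-0.001,0.0002,0,0,0,0.6,-1,-0.0005,0,0,0,0,0.2,-1,0,0,0,0,0,0,-1]'

```text
t: 13.6
tool_pos: [0.4573, -0.2376, 0.0384]
orientation: [-1.624, 0.004, -0.747]
force: [-2.3, 1.8, 1.3]
opening: 0.0518
```

```bash
cat > st.py <<'E'
from h import *
s=log(); M=R.from_rotvec(s['orientation']).as_matrix(); print(s['t'],s['opening'].round(4),s['force'].round(1),s['tool_pos'].round(4),s['wrist_torque'].round(2))
az=np.degrees(np.arctan2(-M[0,2],M[1,2])); o=np.array([np.cos(np.radians(az)),np.sin(np.radians(az)),0]);print('az',az.round(2),'b',np.degrees(np.arctan2(M[:,1]@o,-M[2,1])).round(2),'roll',np.degrees(M[2,2]).round(2))
E
python3 st.py
```

```text
Traceback (most recent call last):
  File "st.py", line 2, in <module>
    s=log(); M=R.from_rotvec(s['orientation']).as_matrix(); print(s['t'],s['opening'].round(4),s['force'].round(1),s['tool_pos'].round(4),s['wrist_torque'].round(2))
                                                                         ^^^^^^^^^^^^^^^^^^
AttributeError: 'float' object has no attribute 'round'
```

```bash
sed -i "s/s\['opening'\].round(4)/round(s['opening'],4)/" st.py; python3 st.py
python3 - <<'E'
from h import *
snap('scene','s3.png');snap('top','t3.png')
a=cv2.imread('pics/s3.png')[20:220,80:280];b=cv2.imread('pics/t3.png')[150:350,300:500];cv2.imwrite('pics/st3.png',cv2.resize(np.hstack([a,b]),None,fx=2,fy=2,interpolation=cv2.INTER_CUBIC))
E
```

```text
13.6 0.0518 [-2.3  1.8  1.3] [ 0.4573 -0.2376  0.0384] [ 0.14 -0.06  0.13]
az -27.6 b 27.34 roll -0.19
```

View pics/st3.png

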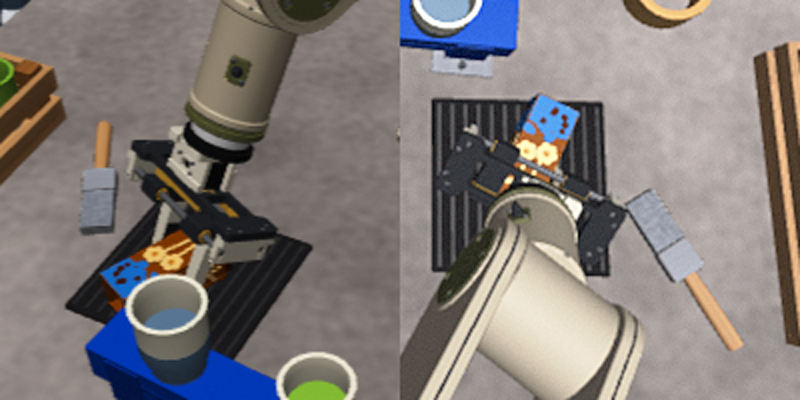

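Call:
carry_out --motion '[-0.0005,0.0004,0,0,0,0,-1,-0.0005,0.0004,0,0,0,0,-1,0,0,0,0,0,0,0.13,0,0,0,0,0,0,0.18,0,0,0,0,0,0,0.25]'

```text
t: 14.2
tool_pos: [0.4558, -0.2371, 0.0363]
orientation: [-1.624, 0.005, -0.746]
force: [-0.0, 0.5, 0.0]
opening: 0.0569
```

Call:
carry_out --motion '[0,0,0,0,0,0,0.3,0,0,0,0,0,0,0.5,0,0,0,0,0,0,0.8,0,0,0,0,0,0,0.9,0,0,0,0,0,0,0.9]'

```text
t: 14.7
tool_pos: [0.4552, -0.2369, 0.0356]
orientation: [-1.624, 0.006, -0.745]
force: [0.1, -1.2, -0.5]
opening: 0.0865
```

```bash
python3 st.py
python3 - <<'E'
from h import *
s=log(); M=R.from_rotvec(s['orientation']).as_matrix()
plan(s['tool_pos']-.13*M[:,1],M,0.9,2,1)
E
```

```text
14.7 0.0865 [ 0.1 -1.2 -0.5] [ 0.4552 -0.2369  0.0356] [0.11 0.24 0.  ]
az -27.62 b 27.19 roll -0.2
t 14.7 q target [-0.65 -0.78  2.44  0.09  1.02 -1.77] err 0.0 dist 0.13 ang 0.0 F [ 0.1 -1.2 -0.5]
[0.0, -0.0144, 0.0, 0.0, 0.0, 0.0, 0.9, 0.0, -0.0144, 0.0, 0.0, 0.0, 0.0, 0.9, 0.0, -0.0144, 0.0, 0.0, 0.0, 0.0, 0.9, 0.0, -0.0144, 0.0, 0.0, 0.0, 0.0, 0.9, 0.0, -0.0144, 0.0, 0.0, 0.0, 0.0, 0.9]
[0.0, -0.0144, 0.0, 0.0, 0.0, 0.0, 0.9, 0.0, -0.0144, 0.0, 0.0, 0.0, 0.0, 0.9, 0.0, -0.0144, 0.0, 0.0, 0.0, 0.0, 0.9, 0.0, -0.0144, 0.0, 0.0, 0.0, 0.0, 0.9, 0.0, 0.0, 0.0, 0.0, 0.0, 0.0, 0.9]
```

Call:
carry_out --motion '[0.002,-0.012,0,0,0,0,0.9,0.003,-0.015,0,0,0,0,0.9,0.006,-0.018,0,0,0,0,0.9,0.009,-0.018,0,0,0,0,0.9,0.009,-0.018,0,0,0,0,0.9]'

```text
t: 15.2
tool_pos: [0.4423, -0.2293, 0.1187]
orientation: [-1.622, 0.013, -0.739]
force: [0.3, -0.8, -0.4]
opening: 0.0885
```

Call:
carry_out --motion '[0.009,-0.018,0,0,0,2,0.9,0.009,-0.018,0,0,0,4,0.9,0.009,-0.018,0,0,0,6,0.9,0.009,-0.018,0,0,0,6,0.9,0.009,-0.018,0,0,0,6,0.9]'

```text
t: 15.7
tool_pos: [0.452, -0.2341, 0.2223]
orientation: [-1.549, 0.352, -0.407]
force: [0.4, -0.6, 0.4]
opening: 0.0883
```

```bash
python3 st.py
python3 - <<'E'
from h import *
a=snap('scene','s4.png');b=snap('top','t4.png')
cv2.imwrite('pics/st4.png',cv2.resize(np.hstack([a[20:220,80:280],b[150:350,300:500]]),None,fx=2,fy=2,interpolation=cv2.INTER_CUBIC))
E
```

```text
15.7 0.0883 [ 0.4 -0.6  0.4] [ 0.452  -0.2341  0.2223] [-0.01  0.01  0.03]
az -27.68 b 2.07 roll -0.19
```

View pics/st4.png

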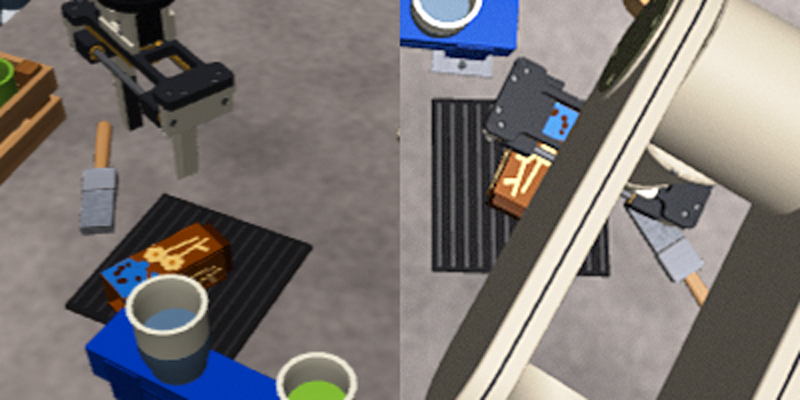

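Run:
```python
from h import *
q=robot.read_state()['q']
q2=np.array([.39,-.09,2.02,-.66,.6,-.63])
for b in [40,45,48,50,52,54,56,58]:
    for pz in(.19,):
        qq,e=IK(np.array([.66,.195,pz]),tool(-6.6,b),q2); print(b,qq.round(2),round(e,4)); q2=qq
# clearance of body box to beam near edge
yl=np.radians(-6.6); lo=np.array([.638,.0285]); ex=np.array([np.cos(yl),np.sin(yl)]); ey=np.array([-np.sin(yl),np.cos(yl)])
for b in(-20,-25,-30,-35,-38,-40,-45):
  for gd in(60,65,70):
    M=tool(-27.6,b); o=np.array([np.cos(np.radians(-27.6)),np.sin(np.radians(-27.6)),0])
    mouth=np.array([.4568,-.2374,.034])+o*.0806
    tcp=mouth-o*gd/1000-.003*M[:,1]
    pts=np.array([tcp-M[:,1]*s+M[:,0]*u+M[:,2]*v for s in np.linspace(.065,.2,28) for u in np.linspace(-.0375,.0375,7) for v in np.linspace(-.094,.094,20)])
    rel=pts[:,:2]-lo; lx=rel@ex; ly=rel@ey
    d=np.c_[np.maximum(np.abs(lx)-.03,0),np.maximum(np.abs(ly)-.25,0),np.maximum(np.maximum(pts[:,2]-.11,.0-pts[:,2]),0)]
    dist=np.linalg.norm(d,axis=1)
    sl=np.repeat(np.linspace(.065,.2,28),140)
    palm=gd*np.sin(np.radians(-b))+26*np.cos(np.radians(b))-3
    print(b,gd,'minclear mm',[(round(L,2),(1000*dist[sl<L].min()).round(1)) for L in(.1,.13,.2)],'palm',round(65-palm,1))
```

```text
40 [ 0.37 -0.08  1.95 -0.49  0.69 -0.8 ] 0.0
45 [ 0.39 -0.11  2.01 -0.64  0.61 -0.65] 0.0
48 [ 0.41 -0.12  2.05 -0.75  0.57 -0.54] 0.0
50 [ 0.42 -0.12  2.08 -0.84  0.55 -0.45] 0.0
52 [ 0.42 -0.12  2.1  -0.93  0.53 -0.36] 0.0
54 [ 0.43 -0.12  2.12 -1.03  0.51 -0.26] 0.0
56 [ 0.44 -0.12  2.14 -1.14  0.5  -0.15] 0.0
58 [ 0.45 -0.12  2.16 -1.25  0.5  -0.03] 0.0
-20 60 minclear mm [(0.1, np.float64(3.9)), (0.13, np.float64(3.9)), (0.2, np.float64(3.9))] palm 23.0
-20 65 minclear mm [(0.1, np.float64(7.7)), (0.13, np.float64(7.7)), (0.2, np.float64(7.7))] palm 21.3
-20 70 minclear mm [(0.1, np.float64(12.1)), (0.13, np.float64(12.1)), (0.2, np.float64(12.1))] palm 19.6
-25 60 minclear mm [(0.1, np.float64(0.0)), (0.13, np.float64(0.0)), (0.2, np.float64(0.0))] palm 19.1
-25 65 minclear mm [(0.1, np.float64(0.8)), (0.13, np.float64(0.8)), (0.2, np.float64(0.8))] palm 17.0
-25 70 minclear mm [(0.1, np.float64(5.5)), (0.13, np.float64(3.8)), (0.2, np.float64(3.8))] palm 14.9
-30 60 minclear mm [(0.1, np.float64(0.0)), (0.13, np.float64(0.0)), (0.2, np.float64(0.0))] palm 15.5
-30 65 minclear 
[... 715 characters left out ...]
ar mm [(0.1, np.float64(0.0)), (0.13, np.float64(0.0)), (0.2, np.float64(0.0))] palm 4.4
-40 60 minclear mm [(0.1, np.float64(0.0)), (0.13, np.float64(0.0)), (0.2, np.float64(0.0))] palm 9.5
-40 65 minclear mm [(0.1, np.float64(0.0)), (0.13, np.float64(0.0)), (0.2, np.float64(0.0))] palm 6.3
-40 70 minclear mm [(0.1, np.float64(0.0)), (0.13, np.float64(0.0)), (0.2, np.float64(0.0))] palm 3.1
-45 60 minclear mm [(0.1, np.float64(0.0)), (0.13, np.float64(0.0)), (0.2, np.float64(0.0))] palm 7.2
-45 65 minclear mm [(0.1, np.float64(0.0)), (0.13, np.float64(0.0)), (0.2, np.float64(0.0))] palm 3.7
-45 70 minclear mm [(0.1, np.float64(0.0)), (0.13, np.float64(0.0)), (0.2, np.float64(0.0))] palm 0.1
```

```bash
cat >> h.py <<'E'
def lying(mouth,az,z=.034):
    a=np.radians(az); o=np.array([np.cos(a),np.sin(a),0]); l=np.array([-np.sin(a),np.cos(a),0]); u=np.array([0,0,1.])
    c=np.array([mouth[0],mouth[1],z])
    B=np.array([c-o*s+l*v*.026+u*w*.026 for s in(0,.128) for v in(-1,1) for w in(-1,1)])
    F=np.array([c-o*s+l*v*.022+u*w*.022 for s in(.128,.14) for v in(-1,1) for w in(-1,1)])
    return B,F
def drawbox(im,n,B,col=(0,255,255)):
    p=proj(n,B)
    for i in range(8):
        for j in range(i+1,8):
            if bin(i^j).count('1')==1: cv2.line(im,*[tuple(int(v) for v in np.round(p[k]*16)) for k in(i,j)],col,1,cv2.LINE_AA,4)
E
python3 - <<'E'
from h import *
o=np.array([np.cos(np.radians(-27.6)),np.sin(np.radians(-27.6))]); mouth=np.array([.4568,-.2374])+o*.0806
ims=[]
for n,f,sl in(('scene','s4',np.s_[90:210,110:230]),('top','t4',np.s_[190:310,310:430])):
    im=cv2.imread(f'pics/{f}.png')
    for B in lying(mouth,-27.6): drawbox(im,n,B)
    ims.append(cv2.resize(im[sl],None,fx=3.3,fy=3.3))
cv2.imwrite('pics/ov4.png',np.hstack(ims))
M=tool(-27.6,3); plan([.459,-.2386,.06],M,.9,2,2)
for az in(-45,-60,-75):
  for b in(-50,-45,-40,0):
    print(az,b,*[x for x in IK(np.array([.42,-.22,.04]),tool(az,b),np.array([-.5,.6,1.4,0,1.7,-1.3]))])
E
```

```text
t 15.8 q target [-0.58  0.02  1.94  0.01  1.13 -1.67] err 0.0 dist 0.1627 ang 0.81 F [ 1.4 -0.  -0.9]
[-0.0001, 0.0203, 0.0, 0.02, -0.01, -0.1, 0.9, -0.0002, 0.0203, 0.0, 0.02, -0.01, -0.1, 0.9, -0.0002, 0.0203, 0.0, 0.02, -0.01, -0.1, 0.9, -0.0002, 0.0203, 0.0, 0.02, -0.01, -0.1, 0.9, -0.0003, 0.0203, 0.0, 0.02, -0.01, -0.1, 0.9]
[-0.0003, 0.0203, 0.0, 0.02, -0.01, -0.1, 0.9, -0.0003, 0.0203, -0.0001, 0.02, -0.01, -0.1, 0.9, -0.0004, 0.0203, -0.0001, 0.02, -0.01, -0.1, 0.9, 0.0, 0.0, 0.0, 0.0, 0.0, 0.0, 0.9, 0.0, 0.0, 0.0, 0.0, 0.0, 0.0, 0.9]
-45 -50 [-0.66248514  0.81936774  1.20878712  0.1025714   1.98044243 -1.45058179] 5.476237356251402e-12
-45 -45 [-0.65887795  0.73646576  1.28830445  0.09432712  1.89685377 -1.45079932] 8.604228440844963e-15
-45 -40 [-0.65469443  0.65326225  1.36838235  0.08640184  1.81299331 -1.44966468] 3.425628777896451e-10
-45 0 [-5.90711363e-01 -1.29757559e-02  2.01792594e+00 -5.59993282e-17
  1.13664246e+00 -1.37610953e+00] 1.1102230246251565e-15
-60 -50 [-0.75876189  0.77394544  1.27996426  0.23493474  1.93023599 -1.29834327] 4.402606487725133e-12
-60 -45 [-0.75016867  0.69378059  1.3531096   0.21707718  1.85133726 -1.29666017] 2.8401143050639375e-15
-60 -40 [-0.74021292  0.61339748  1.42683428  0.19956477  1.77206017 -1.29215642] 4.03655997447474e-11
-60 0 [-5.90711363e-01 -1.29757559e-02  2.01792594e+00 -6.24951248e-17
  1.13664246e+00 -1.11431014e+00] 8.326672684688674e-16
-75 -50 [-0.85367672  0.70480163  1.38685738  0.35818546  1.85135756 -1.16259871] 1.3293296170103193e-14
-75 -45 [-0.83980698  0.62816248  1.45114623  0.3328939   1.7789118  -1.15528071] 1.8041124150158794e-15
-75 -40 [-0.8237714   0.55161041  1.51580396  0.30738545  1.7061276  -1.14411796] 1.1483869410966463e-14
-75 0 [-5.90711363e-01 -1.29757517e-02  2.01792594e+00 -3.89049681e-10
  1.13664247e+00 -8.52510750e-01] 2.1086922713954703e-09
```

View pics/ov4.png

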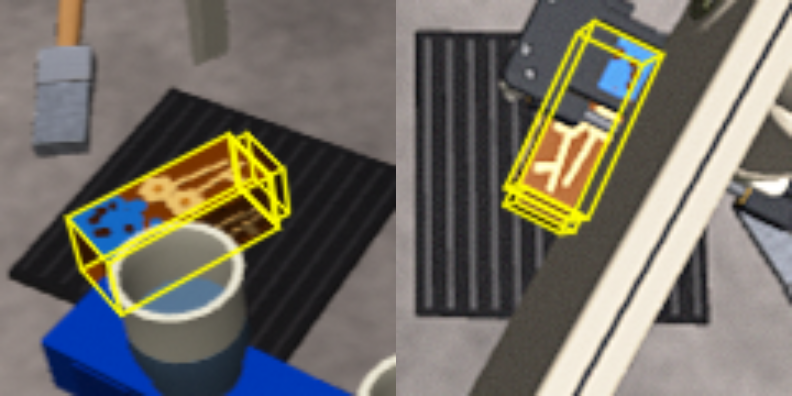

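The overlay shows the predicted lying vase matching the picture to about 1–2 px, with its centre near (165,150) in scene. From this lying place a tilted regrasp would bring the gripper body against the ledge. So I will pick it up from straight above and re-lay it on the mat, turned and nearer the robot.

Call:
carry_out --motion '[0,0.02,0,0,0,-0.1,0.9,0,0.02,0,0,0,-0.1,0.9,0,0.02,0,0,0,-0.1,0.9,0,0.02,0,0,0,-0.1,0.9,0,0.02,0,0,0,-0.1,0.9]'

```text
t: 16.3
tool_pos: [0.4594, -0.2383, 0.1191]
orientation: [-1.555, 0.333, -0.425]
force: [0.7, -0.1, 0.0]
opening: 0.0882
```

Call:
carry_out --motion '[0,0.02,0,0,0,-0.1,0.9,0,0.02,0,0,0,-0.1,0.9,0,0.018,0,0,0,-0.1,0.9,0,0.01,0,0,0,0,0.9,0,0,0,0,0,0,0.9]'

```text
t: 16.8
tool_pos: [0.4567, -0.2362, 0.042]
orientation: [-1.555, 0.328, -0.43]
force: [-0.2, 1.1, -0.8]
opening: 0.0884
```

```bash
python3 st.py
python3 - <<'E'
from h import *
M=tool(-27.6,3); plan([.459,-.2386,.037],M,.9,1,2)
E
```

```text
16.8 0.0884 [-0.2  1.1 -0.8] [ 0.4567 -0.2362  0.042 ] [ 0.02  0.06 -0.07]
az -27.62 b 3.82 roll -0.13
t 16.8 q target [-0.58  0.06  1.95  0.01  1.08 -1.67] err 0.0 dist 0.006 ang 0.83 F [-0.2  1.1 -0.8]
[0.0009, 0.0017, -0.0003, 0.04, 0.0, 0.27, 0.9, 0.001, 0.0017, -0.0003, 0.04, 0.0, 0.27, 0.9, 0.001, 0.0017, -0.0003, 0.04, 0.0, 0.27, 0.9, 0.0, 0.0, 0.0, 0.0, 0.0, 0.0, 0.9, 0.0, 0.0, 0.0, 0.0, 0.0, 0.0, 0.9]
```

Call:
carry_out --motion '[0.001,0.002,-0.0003,0,0,0,0.5,0.001,0.0015,-0.0003,0,0,0,0.3,0.001,0.001,0,0,0,0,0.2,0,0,0,0,0,0,0,0,0,0,0,0,0,-1]' --squeeze 40

```text
t: 17.3
tool_pos: [0.4611, -0.2395, 0.0406]
orientation: [-1.557, 0.323, -0.434]
force: [0.2, -0.3, -0.4]
opening: 0.053
```

Call:
carry_out --motion '[0,0,0,0,0,0,-1,0,0,0,0,0,0,-1,0,0,0,0,0,0,-1,0,-0.003,0,0,0,0,-1,0,-0.01,0,0,0,0,-1]'

```text
t: 17.8
tool_pos: [0.4585, -0.2379, 0.0519]
orientation: [-1.555, 0.327, -0.431]
force: [-0.3, 0.7, -5.2]
opening: 0.0521
```

```bash
python3 st.py; tail -n1 log.jsonl >/dev/null
python3 - <<'E'
from h import *
M=tool(-60,4); plan([.41,-.215,.065],M,-1,2,1)
E
```

```text
17.8 0.0521 [-0.3  0.7 -5.2] [ 0.4585 -0.2379  0.0519] [ 0.05  0.1  -0.03]
az -27.62 b 3.89 roll -0.13
t 17.8 q target [-0.57 -0.14  2.09 -0.04  1.13 -1.08] err 0.0 dist 0.0552 ang 32.38 F [-0.3  0.7 -5.2]
[-0.0058, -0.0019, -0.0002, -0.23, 3.59, -0.01, -1.0, -0.0058, -0.0019, -0.0006, -0.23, 3.59, -0.01, -1.0, -0.0058, -0.0019, -0.001, -0.23, 3.59, -0.01, -1.0, -0.0057, -0.0018, -0.0014, -0.23, 3.59, -0.01, -1.0, -0.0056, -0.0018, -0.0017, -0.23, 3.59, -0.01, -1.0]
[-0.0055, -0.0018, -0.0021, -0.23, 3.59, -0.01, -1.0, -0.0053, -0.0018, -0.0024, -0.23, 3.59, -0.01, -1.0, -0.0052, -0.0018, -0.0028, -0.23, 3.59, -0.01, -1.0, -0.005, -0.0018, -0.0031, -0.23, 3.59, -0.01, -1.0, 0.0, 0.0, 0.0, 0.0, 0.0, 0.0, -1.0]
```

Call:
carry_out --motion '[-0.006,-0.002,0,-0.2,3.6,0,-1,-0.006,-0.002,-0.0005,-0.2,3.6,0,-1,-0.006,-0.002,-0.001,-0.2,3.6,0,-1,-0.006,-0.002,-0.0015,-0.2,3.6,0,-1,-0.0055,-0.002,-0.002,-0.2,3.6,0,-1]'

```text
t: 18.3
tool_pos: [0.4303, -0.2244, 0.0636]
orientation: [-1.502, 0.581, -0.685]
force: [0.4, -0.5, -4.8]
opening: 0.0519
```

Call:
carry_out --motion '[-0.0055,-0.001,-0.002,-0.2,3.6,0,-1,-0.0055,-0.001,-0.0025,-0.2,3.6,0,-1,-0.005,-0.001,-0.003,-0.2,3.6,0,-1,-0.005,0,-0.003,-0.2,3.6,0,-1,0,0,0,0,0,0,-1]'

```text
t: 18.8
tool_pos: [0.4072, -0.2131, 0.0679]
orientation: [-1.435, 0.787, -0.887]
force: [0.2, -0.1, -4.7]
opening: 0.0521
```

```bash
python3 st.py
python3 - <<'E'
from h import *
M=tool(-60,4); plan([.41,-.215,.043],M,-1,1,1)
E
```

```text
18.8 0.0521 [ 0.2 -0.1 -4.7] [ 0.4072 -0.2131  0.0679] [0.04 0.04 0.03]
az -61.37 b 3.89 roll 0.33
t 18.8 q target [-0.57 -0.11  2.1  -0.04  1.08 -1.08] err 0.0 dist 0.0251 ang 1.41 F [ 0.2 -0.1 -4.7]
[0.0003, 0.0063, 0.0004, -0.06, -0.35, -0.03, -1.0, 0.0003, 0.0063, 0.0004, -0.06, -0.35, -0.03, -1.0, 0.0003, 0.0063, 0.0004, -0.06, -0.35, -0.03, -1.0, 0.0003, 0.0063, 0.0004, -0.06, -0.35, -0.03, -1.0, 0.0, 0.0, 0.0, 0.0, 0.0, 0.0, -1.0]
```

Call:
carry_out --motion '[0.0003,0.006,0,-0.1,0,0,-1,0.0003,0.006,0,-0.1,0,0,-1,0.0003,0.006,0,-0.1,0,0,-1,0,0.004,0,-0.1,0,0,-1,0,0.0015,0,0,0,0,-1]'

```text
t: 19.3
tool_pos: [0.4092, -0.2158, 0.0431]
orientation: [-1.443, 0.786, -0.882]
force: [-0.9, -0.4, -3.6]
opening: 0.0522
```

```bash
python3 st.py
```

```text
19.3 0.0522 [-0.9 -0.4 -3.6] [ 0.4092 -0.2158  0.0431] [ 0.02  0.08 -0.03]
az -61.1 b 3.93 roll -0.09
```

Call:
carry_out --motion '[0,0.001,0,0,0,0,-1,0,0.001,0,0,0,0,-1,0,0.001,0,0,0,0,-1,0,0,0,0,0,0,-1,0,0,0,0,0,0,-1]'

```text
t: 19.8
tool_pos: [0.4102, -0.2164, 0.0414]
orientation: [-1.443, 0.785, -0.882]
force: [0.0, -0.2, -3.5]
opening: 0.0517
```

```bash
python3 st.py
```

```text
19.8 0.0517 [ 0.  -0.2 -3.5] [ 0.4102 -0.2164  0.0414] [ 0.02  0.11 -0.02]
az -61.06 b 3.97 roll -0.07
```

Call:
carry_out --motion '[0,0.001,0,0,0,0,-1,0,0.001,0,0,0,0,-1,0,0.001,0,0,0,0,-1,0,0.0005,0,0,0,0,-1,0,0,0,0,0,0,-1]'

```text
t: 20.3
tool_pos: [0.4111, -0.217, 0.0407]
orientation: [-1.443, 0.784, -0.883]
force: [-0.6, 0.3, -3.6]
opening: 0.0517
```

```bash
python3 st.py
```

```text
20.3 0.0517 [-0.6  0.3 -3.6] [ 0.4111 -0.217   0.0407] [ 0.02  0.11 -0.08]
az -61.05 b 4.03 roll -0.05
```

Call:
carry_out --motion '[0,0.002,0,0,0,0,-1,0,0.0015,0,0,0,0,-1,0,0.0015,0,0,0,0,-1,0,0.001,0,0,0,0,-1,0,0,0,0,0,0,-1]'

```text
t: 20.8
tool_pos: [0.4124, -0.2179, 0.0407]
orientation: [-1.444, 0.784, -0.883]
force: [0.1, 0.4, -4.3]
opening: 0.0518
```

```bash
python3 st.py
```

```text
20.8 0.0518 [ 0.1  0.4 -4.3] [ 0.4124 -0.2179  0.0407] [-0.01  0.09 -0.01]
az -61.04 b 4.04 roll -0.06
```

Call:
carry_out --motion '[-0.0005,0.003,0,0,0,0,-1,-0.0005,0.0025,0,0,0,0,-1,-0.0005,0.002,0,0,0,0,-1,-0.0005,0.0015,0,0,0,0,-1,-0.0005,0.001,0,0,0,0,-1]'

```text
t: 21.3
tool_pos: [0.4136, -0.2187, 0.0403]
orientation: [-1.446, 0.782, -0.885]
force: [-6.2, 1.5, 9.1]
opening: 0.052
```

```bash
python3 st.py
```

```text
21.3 0.052 [-6.2  1.5  9.1] [ 0.4136 -0.2187  0.0403] [ 0.48  0.95 -0.01]
az -61.03 b 4.23 roll -0.11
```

Call:
carry_out --motion '[0,-0.0005,0,0,0,0,-1,0,0,0,0,0,0,0.12,0,0,0,0,0,0,0.16,0,0,0,0,0,0,0.25,0,0,0,0,0,0,0.4]'

```text
t: 21.8
tool_pos: [0.4142, -0.2191, 0.0405]
orientation: [-1.446, 0.781, -0.886]
force: [0.4, 1.4, 0.6]
opening: 0.0622
```

Call:
carry_out --motion '[0,0,0,0,0,0,0.7,0,0,0,0,0,0,0.9,0,-0.01,0,0,0,0,0.9,0,-0.02,0,0,0,0,0.9,0,-0.03,0,0,0,0,0.9]'

```text
t: 22.3
tool_pos: [0.4093, -0.2134, 0.0988]
orientation: [-1.446, 0.787, -0.88]
force: [0.6, -0.2, -0.1]
opening: 0.0882
```

Call:
carry_out --motion '[0,-0.03,0,0,0,4,0.9,0.005,-0.03,0,0,0,8,0.9,0.01,-0.03,0,0,0,8,0.9,0.02,-0.03,0,0,0,8,0.9,0.02,-0.03,0,0,0,8,0.9]'

```text
t: 22.8
tool_pos: [0.4447, -0.2711, 0.2402]
orientation: [-1.104, 1.135, -0.404]
force: [0.0, -0.1, 0.9]
opening: 0.0882
```

```bash
python3 st.py
python3 - <<'E'
from h import *
a=snap('scene','s5.png');b=snap('top','t5.png')
m=[]
for n in C:
    for o in models.outline_of(n,'vase')[:2]: print(n,o['confidence'],o['pixel'],o['pixels'].sum()); m.append(o['pixels'])
np.save('m5.npy',m)
az=-61.03;o=np.array([np.cos(np.radians(az)),np.sin(np.radians(az))]); mouth=np.array([.4136,-.2187])+o*.076
ims=[]
for n,im,sl in(('scene',a,np.s_[60:220,100:260]),('top',b,np.s_[170:330,300:460])):
    im=im.copy(); 
    for B in lying(mouth,az): drawbox(im,n,B)
    ims.append(cv2.resize(im[sl],None,fx=2.5,fy=2.5))
cv2.imwrite('pics/ov5.png',np.hstack(ims))
E
```

```text
22.8 0.0882 [ 0.  -0.1  0.9] [ 0.4447 -0.2711  0.2402] [-0.3  -0.07 -0.02]
az -60.56 b -31.02 roll 0.11
scene 0.74 [185.2, 143.1] 1880
top 0.83 [359.9, 248.9] 1606
```

View pics/ov5.png

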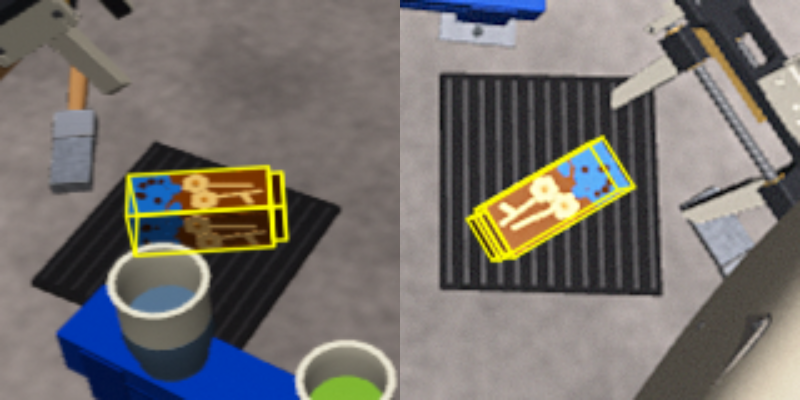

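The model box overlays the vase to within about 1 px in both views, centred near (185,143) in scene and (360,249) in top. I'll refine by a fit and work out the regrasp.

Run:
```python
from h import *
from scipy.optimize import minimize
m=np.load('m5.npy').astype(np.float32); pot=np.load('m0.npz')['scene_ledge_pot1_0'].astype(np.float32)
az=-61.03;o=np.array([np.cos(np.radians(az)),np.sin(np.radians(az))]); mouth=np.array([.4136,-.2187])+o*.076
def f(p,w):
    r=0
    for k,n in enumerate(('scene','top')):
        if k not in w: continue
        a=polymask([proj(n,B) for B in lying(p[:2],p[2]*100)])
        if k==0: a=a*(1-pot)
        r-=iou(a,m[k])
    return r
x0=np.r_[mouth,az/100]; print(x0)
for w in([0,1],[0],[1]):
    r=minimize(f,x0,args=(w,),method='Nelder-Mead',options=dict(initial_simplex=[x0,x0+[.005,0,0],x0+[0,.005,0],x0+[0,0,.05]],xatol=1e-4,fatol=1e-4)); print(w,r.x,r.fun,f(x0,w))
for az in(-61,):
  o=np.array([np.cos(np.radians(az)),np.sin(np.radians(az)),0])
  for b in(-50,-45,-42,-40):
    for gd in(60,65):
        M=tool(az,b);tcp=np.array([*mouth,.034])-o*gd/1000-.004*M[:,1]
        q,e=IK(tcp,M,np.array([-.75,.69,1.35,.2,1.85,-1.3])); print(b,gd,q.round(2),round(e,4),'palm',round(65+4-gd*np.sin(np.radians(-b))-26*np.cos(np.radians(b)),1))
```

```text
[ 0.45041072 -0.28519038 -0.6103    ]
[0, 1] [ 0.45139824 -0.28413805 -0.60249677] -1.8867285251617432 -1.8790946
[0] [ 0.45295572 -0.28589933 -0.60122884] -0.9537141919136047 -0.9439435
[1] [ 0.45087937 -0.28291028 -0.60274778] -0.9489414095878601 -0.9351511
-50 60 [-0.78  0.8   1.24  0.23  1.94 -1.3 ] 0.0 palm 6.3
-50 65 [-0.78  0.79  1.26  0.24  1.93 -1.3 ] 0.0 palm 2.5
-45 60 [-0.77  0.72  1.32  0.22  1.86 -1.3 ] 0.0 palm 8.2
-45 65 [-0.77  0.71  1.33  0.22  1.85 -1.3 ] 0.0 palm 4.7
-42 60 [-0.76  0.67  1.36  0.21  1.81 -1.29] 0.0 palm 9.5
-42 65 [-0.76  0.66  1.38  0.21  1.81 -1.29] 0.0 palm 6.2
-40 60 [-0.76  0.64  1.39  0.2   1.78 -1.29] 0.0 palm 10.5
-40 65 [-0.76  0.63  1.41  0.2   1.77 -1.29] 0.0 palm 7.3
```

```bash
cat > g2.py <<'E'
from h import *
az=-60.6; o=np.array([np.cos(np.radians(az)),np.sin(np.radians(az)),0]); M=tool(az,-43)
G=np.array([.451,-.2845,.034])-o*.063-.004*M[:,1]
E
python3 - <<'E'
from g2 import *
print(G); plan(G-.1*M[:,1],M,1,2,2)
E
```

```text
[ 0.42141225 -0.2319902   0.03692541]
t 23.0 q target [-0.79  0.75  1.11  0.2   2.01 -1.28] err 0.0 dist 0.1268 ang 11.87 F [ 0.5  0.1 -0.2]
[0.0106, 0.0118, -0.0001, 0.0, -0.01, 1.48, 1.0, 0.0109, 0.0115, -0.0001, 0.0, -0.01, 1.48, 1.0, 0.0112, 0.0112, -0.0001, 0.0, -0.01, 1.48, 1.0, 0.0115, 0.0109, -0.0001, 0.0, -0.01, 1.48, 1.0, 0.0117, 0.0106, -0.0001, 0.0, -0.01, 1.48, 1.0]
[0.012, 0.0103, -0.0001, 0.0, -0.01, 1.48, 1.0, 0.0123, 0.01, -0.0001, 0.0, -0.01, 1.48, 1.0, 0.0125, 0.0097, -0.0001, 0.0, -0.01, 1.48, 1.0, 0.0, 0.0, 0.0, 0.0, 0.0, 0.0, 1.0, 0.0, 0.0, 0.0, 0.0, 0.0, 0.0, 1.0]
```

Call:
carry_out --motion '[0.011,0.012,0,0,0,1.5,1,0.011,0.0115,0,0,0,1.5,1,0.011,0.011,0,0,0,1.5,1,0.0115,0.011,0,0,0,1.5,1,0.012,0.0105,0,0,0,1.5,1]'

```text
t: 23.5
tool_pos: [0.452, -0.2797, 0.1677]
orientation: [-1.035, 1.187, -0.313]
force: [0.4, 0.5, 0.4]
opening: 0.0928
```

Call:
carry_out --motion '[0.012,0.01,0,0,0,1.5,1,0.012,0.01,0,0,0,1.5,1,0.0125,0.01,0,0,0,1.5,1,0.004,0.002,0,0,0,0.5,1,0,0,0,0,0,0,1]'

```text
t: 24.0
tool_pos: [0.4568, -0.2835, 0.1259]
orientation: [-0.99, 1.218, -0.249]
force: [-0.2, -0.0, 0.2]
opening: 0.0928
```

```bash
python3 st.py
python3 - <<'E'
from g2 import *
plan(G-.03*M[:,1],M,1,1,0)
E
```

```text
24.0 0.0928 [-0.2 -0.   0.2] [ 0.4568 -0.2835  0.1259] [-0.34 -0.13  0.01]
az -59.95 b -41.85 roll 0.4
t 24.0 q target [-0.77  0.7   1.29  0.2   1.88 -1.29] err 0.0 dist 0.0792 ang 1.38 F [-0.2 -0.   0.2]
[0.0027, 0.0156, -0.0011, 0.03, 0.15, 0.23, 1.0, 0.0028, 0.0156, -0.0011, 0.03, 0.15, 0.23, 1.0, 0.0028, 0.0155, -0.0011, 0.03, 0.15, 0.23, 1.0, 0.0029, 0.0155, -0.0011, 0.03, 0.15, 0.23, 1.0, 0.003, 0.0155, -0.0011, 0.03, 0.15, 0.23, 1.0]
```

Call:
carry_out --motion '[0.003,0.0155,-0.001,-0.1,0.15,0.3,1,0.003,0.0155,-0.001,-0.1,0.15,0.3,1,0.003,0.0155,-0.001,-0.1,0.15,0.3,1,0.003,0.0155,-0.001,-0.1,0.15,0.3,1,0.003,0.0155,-0.001,0,0.15,0.3,1]'

```text
t: 24.5
tool_pos: [0.4337, -0.2497, 0.0638]
orientation: [-0.988, 1.233, -0.242]
force: [-0.1, -0.1, -0.5]
opening: 0.0928
```

```bash
python3 st.py
python3 - <<'E'
from g2 import *
plan(G,M,1,1,1)
E
```

```text
24.5 0.0928 [-0.1 -0.1 -0.5] [ 0.4337 -0.2497  0.0638] [-0.29 -0.16  0.  ]
az -60.12 b -42.46 roll -0.21
t 24.5 q target [-0.76  0.68  1.36  0.21  1.82 -1.3 ] err 0.0 dist 0.0344 ang 0.75 F [-0.1 -0.1 -0.5]
[0.0006, 0.0086, -0.0004, 0.12, 0.05, 0.14, 1.0, 0.0006, 0.0086, -0.0004, 0.12, 0.05, 0.14, 1.0, 0.0006, 0.0086, -0.0005, 0.12, 0.05, 0.14, 1.0, 0.0006, 0.0086, -0.0005, 0.12, 0.05, 0.14, 1.0, 0.0, 0.0, 0.0, 0.0, 0.0, 0.0, 1.0]
```

Call:
carry_out --motion '[0.001,0.0085,-0.0005,0.1,0.05,0.15,1,0.001,0.0085,-0.0005,0.1,0.05,0.15,1,0.001,0.0085,-0.0005,0,0.05,0.15,1,0.001,0.006,-0.0005,0,0.05,0.15,1,0,0.001,0,0,0,0,1]'

```text
t: 25.0
tool_pos: [0.4194, -0.2308, 0.0324]
orientation: [-0.975, 1.244, -0.233]
force: [0.7, 0.1, 0.8]
opening: 0.0931
```

```bash
python3 st.py
python3 - <<'E'
from g2 import *
plan(G,M,1,1,1)
E
```

```text
25.0 0.0931 [0.7 0.1 0.8] [ 0.4194 -0.2308  0.0324] [-0.29 -0.12  0.  ]
az -60.43 b -43.41 roll -0.29
t 25.0 q target [-0.76  0.68  1.36  0.21  1.82 -1.3 ] err 0.0 dist 0.0051 ang 0.53 F [0.7 0.1 0.8]
[-0.0004, -0.0012, 0.0003, 0.08, -0.02, -0.1, 1.0, -0.0004, -0.0012, 0.0003, 0.08, -0.02, -0.1, 1.0, -0.0004, -0.0012, 0.0003, 0.08, -0.02, -0.1, 1.0, -0.0004, -0.0012, 0.0003, 0.08, -0.02, -0.1, 1.0, 0.0, 0.0, 0.0, 0.0, 0.0, 0.0, 1.0]
```

Call:
carry_out --motion '[-0.0005,-0.002,0.0003,0.1,0,0,0.5,-0.0005,-0.002,0.0003,0.1,0,0,0.3,0,-0.001,0,0.1,0,0,0.2,0,0,0,0,0,0,0,0,0,0,0,0,0,-1]' --squeeze 50

```text
t: 25.5
tool_pos: [0.4226, -0.2344, 0.0384]
orientation: [-0.971, 1.241, -0.239]
force: [0.2, 0.0, 0.1]
opening: 0.0576
```

Call:
carry_out --motion '[0,0,0,0,0,0,-1,0,0,0,0,0,0,-1,0,0,0,0,0,0,-1,0,0,0,0,0,0,-1,0,0,0,0,0,0,-1]'

```text
t: 26.0
tool_pos: [0.4228, -0.2346, 0.0385]
orientation: [-0.971, 1.24, -0.239]
force: [-0.3, 0.0, 0.1]
opening: 0.0519
```

```bash
python3 st.py
python3 - <<'E'
from h import *
s=log(); M=R.from_rotvec(s['orientation']).as_matrix()
o=np.array([np.cos(np.radians(-60.6)),np.sin(np.radians(-60.6))]);d=np.array([.451,-.2845])-s['tool_pos'][:2]; print('mouth dist',d@o,'lat',d@[-o[1],o[0]])
plan(s['tool_pos']+[0,0,.15],M,-1,2,1)
E
```

```text
26.0 0.0519 [-0.3  0.   0.1] [ 0.4228 -0.2346  0.0385] [-0.32 -0.16  0.03]
az -60.67 b -43.2 roll 0.01
mouth dist 0.05729481363271698 lat 0.00013179891341553776
t 26.0 q target [-0.76  0.51  1.3   0.23  2.05 -1.25] err 0.0 dist 0.15 ang 0.0 F [-0.3  0.   0.1]
[-0.0114, -0.0122, 0.0, 0.0, 0.0, 0.0, -1.0, -0.0114, -0.0122, 0.0, 0.0, 0.0, 0.0, -1.0, -0.0114, -0.0122, 0.0, 0.0, 0.0, 0.0, -1.0, -0.0114, -0.0122, 0.0, 0.0, 0.0, 0.0, -1.0, -0.0114, -0.0122, 0.0, 0.0, 0.0, 0.0, -1.0]
[-0.0114, -0.0122, 0.0, 0.0, 0.0, 0.0, -1.0, -0.0114, -0.0122, 0.0, 0.0, 0.0, 0.0, -1.0, -0.0114, -0.0122, 0.0, 0.0, 0.0, 0.0, -1.0, -0.0114, -0.0122, 0.0, 0.0, 0.0, 0.0, -1.0, 0.0, 0.0, 0.0, 0.0, 0.0, 0.0, -1.0]
```

Call:
carry_out --motion '[-0.005,-0.0055,0,0,0,0,-1,-0.01,-0.011,0,0,0,0,-1,-0.014,-0.015,0,0,0,0,-1,-0.017,-0.018,0,0,0,0,-1,-0.017,-0.018,0,0,0,0,-1]'

```text
t: 26.5
tool_pos: [0.4211, -0.2334, 0.1336]
orientation: [-0.97, 1.245, -0.235]
force: [-1.3, -0.6, -3.6]
opening: 0.0516
```

Call:
carry_out --motion '[-0.017,-0.018,0,0,0,0,-1,-0.017,-0.018,0,0,0,0,-1,-0.017,-0.018,0,0,0,0,-1,-0.017,-0.018,0,0,0,0,-1,-0.017,-0.018,0,0,0,0,-1]'

```text
t: 27.0
tool_pos: [0.421, -0.2333, 0.2717]
orientation: [-0.974, 1.24, -0.241]
force: [0.6, 0.2, -4.5]
opening: 0.0516
```

```bash
python3 st.py
python3 - <<'E'
from h import *
s=log(); p=np.array(s['tool_pos']); M=R.from_rotvec(s['orientation']).as_matrix()
a=snap('scene','s6.png')
# overlay predicted held vase: rel. transform: vase axis dir o at b=-43.2
M0=R.from_rotvec([-0.971,1.24,-0.239]).as_matrix(); p0=np.array([.4228,-.2346,.0385])
B,F=lying([.451,-.2845],-60.6)
np.savez('held.npz',B=(B-p0)@M0,F=(F-p0)@M0)
for X in(B,F): drawbox(a,'scene',(X-p0)@M0@M.T+p)
cv2.imwrite('pics/ov6.png',cv2.resize(a[0:200,80:330],None,fx=3,fy=3))
plan([.45,-.1,.36],tool(-35,0),-1,None,0)
E
```

```text
27.0 0.0516 [ 0.6  0.2 -4.5] [ 0.421  -0.2333  0.2717] [-0.79 -0.43 -0.03]
az -60.64 b -43.07 roll -0.06
t 27.05 q target [-0.33 -0.27  1.65 -0.    1.76 -1.29] err 0.0 dist 0.1603 ang 49.51 F [ 1.2 -1.6  1.7]
[-0.0132, 0.0009, 0.009, -0.96, -2.44, -4.2, -1.0, -0.0128, -0.0002, 0.0096, -0.96, -2.44, -4.2, -1.0, -0.0124, -0.0013, 0.0101, -0.96, -2.44, -4.2, -1.0, -0.0118, -0.0024, 0.0106, -0.96, -2.44, -4.2, -1.0, -0.0111, -0.0034, 0.011, -0.96, -2.44, -4.2, -1.0]
[-0.0104, -0.0044, 0.0114, -0.96, -2.44, -4.2, -1.0, -0.0095, -0.0053, 0.0118, -0.96, -2.44, -4.2, -1.0, -0.0086, -0.0062, 0.0121, -0.96, -2.44, -4.2, -1.0, -0.0076, -0.007, 0.0123, -0.96, -2.44, -4.2, -1.0, -0.0065, -0.0077, 0.0125, -0.96, -2.44, -4.2, -1.0]
```

View pics/ov6.png

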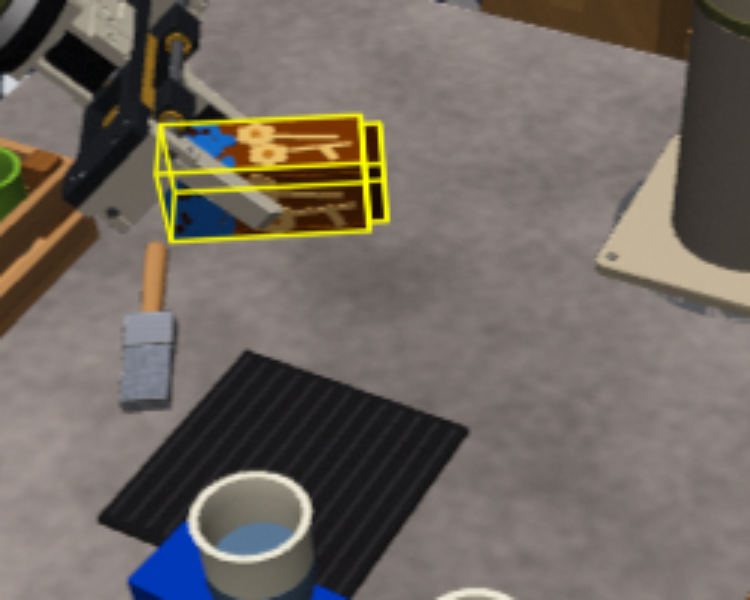

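The picture shows the vase held level at about (260,180) in the enlarged view, right on the predicted outline, so it hasn't slipped. Now I carry and turn it.

Call:
carry_out --motion '[-0.013,0.001,0.009,-1,-2.4,-4.2,-1,-0.013,0,0.0095,-1,-2.4,-4.2,-1,-0.0125,-0.0015,0.01,-1,-2.4,-4.2,-1,-0.012,-0.0025,0.0105,-1,-2.4,-4.2,-1,-0.011,-0.0035,0.011,-1,-2.4,-4.2,-1]'

```text
t: 27.55
tool_pos: [0.4345, -0.1671, 0.321]
orientation: [-1.278, 0.868, -0.375]
force: [1.3, -0.7, -2.6]
opening: 0.0522
```

Call:
carry_out --motion '[-0.0105,-0.0045,0.0115,-1,-2.4,-4.2,-1,-0.0095,-0.0055,0.012,-1,-2.4,-4.2,-1,-0.0085,-0.006,0.012,-1,-2.4,-4.2,-1,-0.0075,-0.007,0.0125,-1,-2.4,-4.2,-1,-0.0065,-0.0075,0.0125,-1,-2.4,-4.2,-1]'

```text
t: 28.05
tool_pos: [0.4458, -0.0948, 0.3669]
orientation: [-1.539, 0.455, -0.492]
force: [1.0, -0.4, -4.3]
opening: 0.0517
```

```bash
python3 st.py
cat > pl.py <<'E'
from h import *
H=np.load('held.npz')
# vase in tool frame: mouth centre = mean of B[0:4]; foot centre = mean F[4:8]
mt=H['B'][:4].mean(0); ft=H['F'][4:].mean(0)
zt=(ft-mt)/np.linalg.norm(ft-mt)
def placeM(az,b): return tool(az,b)
# choose b so zt maps to down for az
def target(foot,az,b=None):
    from scipy.optimize import minimize_scalar
    if b is None: b=minimize_scalar(lambda b:(tool(az,b)@zt)[2],bounds=(30,60),method='bounded').x
    M=tool(az,b); return np.array(foot)-M@ft,M,b
E
python3 - <<'E'
from pl import *
P,M,b=target([.660,.195,.11],-6.6); print(P,b,M@zt)
print(IK(P,M,np.array([.39,-.1,2.0,-.65,.6,-.65])))
for z in(.06,.12): print(IK(P+[0,0,z],M,np.array([.39,-.1,2.0,-.65,.6,-.65]))[0].round(2))
plan([.48,.13,.36],tool(-6.6,b),-1,None,0)
E
```

```text
28.05 0.0517 [ 1.  -0.4 -4.3] [ 0.4458 -0.0948  0.3669] [-0.01 -0.03  0.04]
az -34.56 b 1.6 roll -0.73
[0.6555315  0.19553227 0.19268297] 46.784395099902206 [-1.16100426e-04 -1.00342737e-03 -9.99999490e-01]
(array([ 0.40518774, -0.12672103,  2.04441411, -0.70140373,  0.5962473 ,
       -0.58684197]), np.float64(5.275445157404349e-11))
[ 0.41 -0.2   1.99 -0.6   0.7  -0.71]
[ 0.41 -0.25  1.92 -0.53  0.8  -0.81]
t 28.05 q target [ 0.44 -0.89  2.25 -0.45  1.09 -0.95] err 0.0 dist 0.2275 ang 52.91 F [ 1.  -0.4 -4.3]
[-0.0099, 0.0002, 0.0205, 1.24, -2.59, -4.44, -1.0, -0.009, -0.0001, 0.0209, 1.24, -2.59, -4.44, -1.0, -0.008, -0.0003, 0.0213, 1.24, -2.59, -4.44, -1.0, -0.007, -0.0005, 0.0216, 1.24, -2.59, -4.44, -1.0, -0.006, -0.0005, 0.0219, 1.24, -2.59, -4.44, -1.0]
[-0.005, -0.0004, 0.0222, 1.24, -2.59, -4.44, -1.0, -0.0039, -0.0003, 0.0224, 1.24, -2.59, -4.44, -1.0, -0.0029, -0.0001, 0.0226, 1.24, -2.59, -4.44, -1.0, -0.0019, 0.0002, 0.0227, 1.24, -2.59, -4.44, -1.0, -0.0009, 0.0006, 0.0227, 1.24, -2.59, -4.44, -1.0]
```

Run:
```python
from pl import *
plan([.57,.16,.35],tool(-6.6,30),-1,2,0)
plan([.57,.16,.35],tool(-6.6,46.8),-1,2,0)
```

```text
t 28.05 q target [ 0.31 -0.36  1.82 -0.22  1.2  -1.11] err 0.0 dist 0.2839 ang 39.79 F [ 1.  -0.4 -4.3]
[-0.0043, 0.0012, 0.028, 0.84, -2.7, -2.8, -1.0, -0.003, 0.0014, 0.0282, 0.84, -2.7, -2.8, -1.0, -0.0017, 0.0017, 0.0283, 0.84, -2.7, -2.8, -1.0, -0.0005, 0.0021, 0.0283, 0.84, -2.7, -2.8, -1.0, 0.0007, 0.0025, 0.0283, 0.84, -2.7, -2.8, -1.0]
[0.0019, 0.003, 0.0282, 0.84, -2.7, -2.8, -1.0, 0.0031, 0.0035, 0.028, 0.84, -2.7, -2.8, -1.0, 0.0042, 0.0041, 0.0278, 0.84, -2.7, -2.8, -1.0, 0.0053, 0.0048, 0.0275, 0.84, -2.7, -2.8, -1.0, 0.0063, 0.0054, 0.0271, 0.84, -2.7, -2.8, -1.0]
t 28.05 q target [ 0.41 -0.56  2.08 -0.47  0.93 -0.9 ] err 0.0 dist 0.2839 ang 52.92 F [ 1.  -0.4 -4.3]
[-0.0043, 0.0012, 0.028, 1.24, -2.59, -4.45, -1.0, -0.0031, 0.0015, 0.0282, 1.24, -2.59, -4.45, -1.0, -0.002, 0.002, 0.0283, 1.24, -2.59, -4.45, -1.0, -0.0009, 0.0025, 0.0283, 1.24, -2.59, -4.45, -1.0, 0.0002, 0.003, 0.0282, 1.24, -2.59, -4.45, -1.0]
[0.0012, 0.0037, 0.0281, 1.24, -2.59, -4.45, -1.0, 0.0022, 0.0045, 0.028, 1.24, -2.59, -4.45, -1.0, 0.0031, 0.0053, 0.0277, 1.24, -2.59, -4.45, -1.0, 0.0039, 0.0061, 0.0275, 1.24, -2.59, -4.45, -1.0, 0.0046, 0.0071, 0.0271, 1.24, -2.59, -4.45, -1.0]
```

Call:
carry_out --motion '[-0.0043,0.001,0.028,0.8,-2.7,-2.8,-1,-0.003,0.0015,0.028,0.8,-2.7,-2.8,-1,-0.0017,0.0015,0.028,0.8,-2.7,-2.8,-1,-0.0005,0.002,0.028,0.8,-2.7,-2.8,-1,0.0007,0.0025,0.028,0.8,-2.7,-2.8,-1]'

```text
t: 28.55
tool_pos: [0.5037, 0.0378, 0.3636]
orientation: [-1.57, 0.049, -0.504]
force: [0.2, -0.5, -3.6]
opening: 0.0521
```

Call:
carry_out --motion '[0.002,0.003,0.028,0.8,-2.7,-2.8,-1,0.003,0.0035,0.028,0.8,-2.7,-2.8,-1,0.004,0.004,0.028,0.8,-2.7,-2.8,-1,0.005,0.005,0.0275,0.8,-2.7,-2.8,-1,0.006,0.0055,0.027,0.8,-2.7,-2.8,-1]'

```text
t: 29.05
tool_pos: [0.5593, 0.1718, 0.3539]
orientation: [-1.563, -0.351, -0.496]
force: [0.3, -0.8, -4.3]
opening: 0.0517
```

```bash
python3 st.py
python3 - <<'E'
from pl import *
P,M,b=target([.660,.195,.11],-6.6)
plan(P+[0,0,.09],M,-1,2,1)
E
```

```text
29.05 0.0517 [ 0.3 -0.8 -4.3] [0.5593 0.1718 0.3539] [0.05 0.51 0.02]
az -5.56 b 30.88 roll -0.53
t 29.05 q target [ 0.41 -0.23  1.96 -0.56  0.75 -0.76] err 0.0 dist 0.1221 ang 15.94 F [ 0.3 -0.8 -4.3]
[0.0049, 0.0121, 0.0037, -0.03, 0.13, -1.77, -1.0, 0.0045, 0.0122, 0.0038, -0.03, 0.13, -1.77, -1.0, 0.0041, 0.0124, 0.0038, -0.03, 0.13, -1.77, -1.0, 0.0037, 0.0125, 0.0038, -0.03, 0.13, -1.77, -1.0, 0.0033, 0.0126, 0.0038, -0.03, 0.13, -1.77, -1.0]
[0.0029, 0.0127, 0.0038, -0.03, 0.13, -1.77, -1.0, 0.0025, 0.0128, 0.0038, -0.03, 0.13, -1.77, -1.0, 0.0021, 0.0128, 0.0038, -0.03, 0.13, -1.77, -1.0, 0.0017, 0.0129, 0.0038, -0.03, 0.13, -1.77, -1.0, 0.0, 0.0, 0.0, 0.0, 0.0, 0.0, -1.0]
```

Call:
carry_out --motion '[0.005,0.012,0.0037,0,0.13,-1.8,-1,0.0045,0.012,0.0037,0,0.13,-1.8,-1,0.004,0.0125,0.0037,0,0.13,-1.8,-1,0.0037,0.0125,0.0037,0,0.13,-1.8,-1,0.0033,0.0125,0.0037,0,0.13,-1.8,-1]'

```text
t: 29.55
tool_pos: [0.6078, 0.1886, 0.3114]
orientation: [-1.538, -0.469, -0.621]
force: [-0.0, -0.5, -4.4]
opening: 0.0514
```

Call:
carry_out --motion '[0.003,0.0125,0.0037,0,0.13,-1.8,-1,0.0025,0.013,0.0037,0,0.13,-1.8,-1,0.002,0.013,0.0037,0,0.13,-1.8,-1,0.0015,0.013,0.0037,0,0.13,-1.8,-1,0,0,0,0,0,0,-1]'

```text
t: 30.05
tool_pos: [0.6454, 0.1967, 0.271]
orientation: [-1.52, -0.551, -0.72]
force: [-1.0, -0.2, -5.1]
opening: 0.0518
```

```bash
python3 st.py
python3 - <<'E'
from pl import *
P,M,b=target([.660,.195,.11],-6.6)
plan(P+[0,0,.05],M,-1,1,1)
s=robot.read_state(); p=np.array(s['tool_pos']); Mc=R.from_rotvec(s['orientation']).as_matrix()
print('foot',Mc@ft+p,'axis',Mc@zt)
ims=[]
for n,sl in(('scene',np.s_[180:330,250:400]),('top',np.s_[90:240,110:260])):
    im=snap(n,n+'7.png'); 
    for X in(H['B'],H['F']): drawbox(im,n,X@Mc.T+p)
    ims.append(cv2.resize(im[sl],None,fx=2.6,fy=2.6))
cv2.imwrite('pics/ov7.png',np.hstack(ims))
E
```

```text
30.05 0.0518 [-1.  -0.2 -5.1] [0.6454 0.1967 0.271 ] [ 0.1   0.96 -0.07]
az -6.51 b 46.39 roll 0.03
t 30.05 q target [ 0.41 -0.19  2.   -0.61  0.68 -0.69] err 0.0 dist 0.0302 ang 0.41 F [-1.  -0.2 -5.1]
[-0.0034, 0.0067, 0.0, -0.02, 0.01, -0.1, -1.0, -0.0034, 0.0067, 0.0, -0.02, 0.01, -0.1, -1.0, -0.0034, 0.0067, 0.0, -0.02, 0.01, -0.1, -1.0, -0.0034, 0.0067, 0.0, -0.02, 0.01, -0.1, -1.0, 0.0, 0.0, 0.0, 0.0, 0.0, 0.0, -1.0]
foot [0.64925864 0.19630147 0.1883356 ] axis [-6.95518850e-03  2.18369811e-04 -9.99975789e-01]
```

View pics/ov7.png

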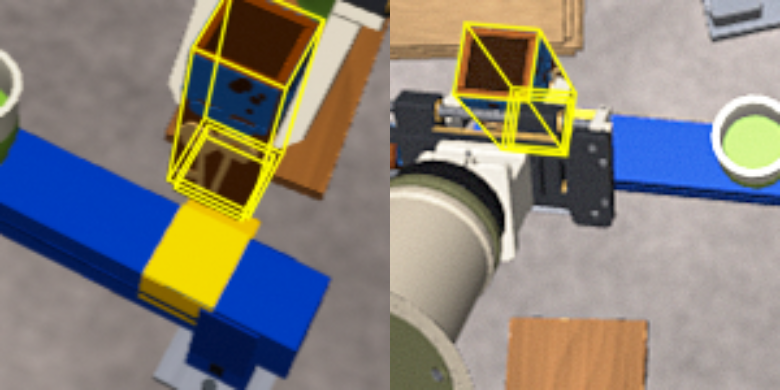

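The overlay matches the upright vase (blue collar up) above the tape, at about (240,120) and (515,60) in the enlarged views. Descending.

Call:
carry_out --motion '[-0.0035,0.0075,0,0,0,-0.1,-1,-0.0035,0.0075,0,0,0,-0.1,-1,-0.0035,0.0075,0,0,0,-0.1,-1,-0.0035,0.0075,0,0,0,-0.1,-1,-0.0035,0.0075,0,0,0,-0.1,-1]'

```text
t: 30.65
tool_pos: [0.6629, 0.1952, 0.2378]
orientation: [-1.513, -0.561, -0.734]
force: [-0.2, -0.4, -4.5]
opening: 0.0515
```

```bash
python3 st.py
python3 - <<'E'
from pl import *
P,M,b=target([.660,.195,.11],-6.6)
s=robot.read_state(); p=np.array(s['tool_pos']); Mc=R.from_rotvec(s['orientation']).as_matrix()
print('foot',Mc@ft+p,'axis',Mc@zt)
plan(P+[0,0,.015],M,-1,1,1)
E
```

```text
30.65 0.0515 [-0.2 -0.4 -4.5] [0.6629 0.1952 0.2378] [ 0.14  0.91 -0.01]
az -6.55 b 47.24 roll 0.29
foot [0.66809806 0.19505615 0.15516054] axis [ 0.0084396   0.00316217 -0.99995939]
t 30.65 q target [ 0.41 -0.15  2.03 -0.67  0.62 -0.62] err 0.0 dist 0.031 ang 0.55 F [-0.2 -0.4 -4.5]
[-0.0068, 0.0038, -0.0002, -0.06, -0.05, 0.11, -1.0, -0.0068, 0.0038, -0.0002, -0.06, -0.05, 0.11, -1.0, -0.0068, 0.0038, -0.0002, -0.06, -0.05, 0.11, -1.0, -0.0068, 0.0038, -0.0001, -0.06, -0.05, 0.11, -1.0, 0.0, 0.0, 0.0, 0.0, 0.0, 0.0, -1.0]
```

Call:
carry_out --motion '[-0.007,0.0035,0,-0.07,0,0.15,-1,-0.007,0.0035,0,-0.07,0,0.15,-1,-0.007,0.0035,0,-0.07,0,0.1,-1,-0.006,0.003,0,-0.07,0,0.1,-1,-0.001,0.0005,0,0,0,0,-1]'

```text
t: 31.15
tool_pos: [0.6525, 0.1958, 0.2018]
orientation: [-1.522, -0.549, -0.726]
force: [-0.2, 0.4, -4.6]
opening: 0.0517
```

```bash
cat > p2.py <<'E'
from pl import *
import sys
P,M,b=target([.660,.195,.11],-6.6)
s=robot.read_state(); p=np.array(s['tool_pos']); Mc=R.from_rotvec(s['orientation']).as_matrix()
print('foot',Mc@ft+p,'axis',Mc@zt)
plan(P+[0,0,float(sys.argv[1])],M,-1,1,1)
E
python3 st.py; python3 p2.py .006
```

```text
31.15 0.0517 [-0.2  0.4 -4.6] [0.6525 0.1958 0.2018] [ 0.08  0.86 -0.02]
az -6.81 b 46.49 roll -0.03
foot [0.65658037 0.19526886 0.11911531] axis [-5.33513684e-03 -8.21958627e-04 -9.99985430e-01]
t 31.15 q target [ 0.41 -0.14  2.04 -0.69  0.61 -0.6 ] err 0.0 dist 0.0043 ang 0.36 F [-0.2  0.4 -4.6]
[-0.0001, 0.0011, 0.0, 0.04, -0.03, -0.07, -1.0, -0.0001, 0.0011, 0.0, 0.04, -0.03, -0.07, -1.0, -0.0001, 0.0011, 0.0, 0.04, -0.03, -0.07, -1.0, -0.0001, 0.0011, 0.0, 0.04, -0.03, -0.07, -1.0, 0.0, 0.0, 0.0, 0.0, 0.0, 0.0, -1.0]
```

Call:
carry_out --motion '[-0.001,0.0015,0,0,0,-0.1,-1,-0.001,0.0015,0,0,0,-0.1,-1,-0.001,0.0015,0,0,0,-0.1,-1,-0.001,0.001,0,0,0,0,-1,0,0,0,0,0,0,-1]'

```text
t: 31.65
tool_pos: [0.6544, 0.1961, 0.1959]
orientation: [-1.52, -0.555, -0.731]
force: [-0.3, 0.9, -5.0]
opening: 0.0518
```

```bash
python3 st.py; python3 p2.py .002
```

```text
31.65 0.0518 [-0.3  0.9 -5. ] [0.6544 0.1961 0.1959] [0.15 0.89 0.02]
az -6.77 b 46.92 roll 0.03
foot [0.65909353 0.19558109 0.1132736 ] axis [ 2.32668542e-03 -7.79612387e-04 -9.99996989e-01]
t 31.65 q target [ 0.41 -0.13  2.04 -0.7   0.6  -0.59] err 0.0 dist 0.0018 ang 0.22 F [-0.3  0.9 -5. ]
[0.0, 0.0004, -0.0001, 0.03, -0.03, 0.03, -1.0, 0.0, 0.0004, -0.0001, 0.03, -0.03, 0.03, -1.0, 0.0, 0.0004, -0.0001, 0.03, -0.03, 0.03, -1.0, 0.0, 0.0004, -0.0001, 0.03, -0.03, 0.03, -1.0, 0.0, 0.0, 0.0, 0.0, 0.0, 0.0, -1.0]
```

Foot 3 mm above the ledge, 1 mm off centre, upright to 0.1°. Slow touch-down.

Call:
carry_out --motion '[-0.0013,0.0008,0,0,0,0,-1,-0.0013,0.0008,0,0,0,0,-1,-0.0013,0.0008,0,0,0,0,-1,-0.0005,0.0003,0,0,0,0,-1,0,0,0,0,0,0,-1]'

```text
t: 32.15
tool_pos: [0.6549, 0.1967, 0.1941]
orientation: [-1.518, -0.559, -0.735]
force: [-0.1, 0.4, -3.4]
opening: 0.0516
```

```bash
python3 st.py; python3 p2.py 0
```

```text
32.15 0.0516 [-0.1  0.4 -3.4] [0.6549 0.1967 0.1941] [-0.04  0.86 -0.07]
az -6.75 b 47.19 roll 0.11
foot [0.66000691 0.19619569 0.11141217] axis [ 7.12624482e-03  3.12357748e-05 -9.99974608e-01]
t 32.15 q target [ 0.41 -0.13  2.04 -0.7   0.6  -0.59] err 0.0 dist 0.0019 ang 0.45 F [-0.1  0.4 -3.4]
[-0.0001, 0.0004, -0.0003, 0.01, -0.05, 0.1, -1.0, -0.0001, 0.0004, -0.0003, 0.01, -0.05, 0.1, -1.0, -0.0001, 0.0004, -0.0003, 0.01, -0.05, 0.1, -1.0, -0.0001, 0.0004, -0.0003, 0.01, -0.05, 0.1, -1.0, 0.0, 0.0, 0.0, 0.0, 0.0, 0.0, -1.0]
```

Call:
carry_out --motion '[-0.0015,0.0007,-0.0004,0,0,0.2,-1,-0.0015,0.0007,-0.0004,0,0,0.2,-1,-0.0013,0.0007,-0.0003,0,0,0.2,-1,-0.0005,0.0003,0,0,0,0,-1,0,0,0,0,0,0,-1]'

```text
t: 32.65
tool_pos: [0.6556, 0.1965, 0.194]
orientation: [-1.516, -0.556, -0.732]
force: [-1.8, -0.9, -0.5]
opening: 0.0516
```

```bash
python3 st.py; python3 p2.py 0
```

```text
32.65 0.0516 [-1.8 -0.9 -0.5] [0.6556 0.1965 0.194 ] [-0.08  0.85 -0.07]
az -6.7 b 46.95 roll 0.24
foot [0.66034681 0.19629116 0.11136403] axis [ 0.00331131  0.00275388 -0.99999073]
t 32.65 q target [ 0.41 -0.13  2.04 -0.7   0.6  -0.59] err 0.0 dist 0.0017 ang 0.31 F [-1.8 -0.9 -0.5]
[-0.0002, 0.0002, -0.0002, -0.02, -0.06, 0.04, -1.0, -0.0002, 0.0002, -0.0002, -0.02, -0.06, 0.04, -1.0, -0.0002, 0.0002, -0.0002, -0.02, -0.06, 0.04, -1.0, -0.0002, 0.0002, -0.0002, -0.02, -0.06, 0.04, -1.0, 0.0, 0.0, 0.0, 0.0, 0.0, 0.0, -1.0]
```

Call:
carry_out --motion '[-0.0012,0.0003,0,-0.05,0,0.1,-1,-0.0012,0.0003,0,-0.05,0,0.1,-1,-0.0008,0.0003,0,0,0,0,-1,-0.0005,0,0,0,0,0,-1,0,0,0,0,0,0,-1]'

```text
t: 33.15
tool_pos: [0.6555, 0.1966, 0.194]
orientation: [-1.517, -0.556, -0.733]
force: [-1.2, -1.6, 2.3]
opening: 0.0517
```

```bash
python3 st.py; python3 p2.py 0
python3 - <<'E'
from pl import *
s=robot.read_state(); p=np.array(s['tool_pos']); Mc=R.from_rotvec(s['orientation']).as_matrix()
ims=[]
for n,sl in(('scene',np.s_[180:330,250:400]),('top',np.s_[90:240,110:260])):
    im=snap(n,n+'8.png')
    ims.append(cv2.resize(im[sl],None,fx=2.6,fy=2.6))
cv2.imwrite('pics/ov8.png',np.hstack(ims))
E
```

```text
33.15 0.0517 [-1.2 -1.6  2.3] [0.6555 0.1966 0.194 ] [-0.35  0.51 -0.17]
az -6.77 b 47.03 roll 0.18
foot [0.66035781 0.19631341 0.11134866] axis [ 0.00454103  0.00156141 -0.99998847]
t 33.15 q target [ 0.41 -0.13  2.04 -0.7   0.6  -0.59] err 0.0 dist 0.0017 ang 0.35 F [-1.2 -1.6  2.3]
[-0.0002, 0.0003, -0.0003, 0.0, -0.06, 0.06, -1.0, -0.0002, 0.0003, -0.0003, 0.0, -0.06, 0.06, -1.0, -0.0002, 0.0003, -0.0003, 0.0, -0.06, 0.06, -1.0, -0.0002, 0.0003, -0.0003, 0.0, -0.06, 0.06, -1.0, 0.0, 0.0, 0.0, 0.0, 0.0, 0.0, -1.0]
```

View pics/ov8.png

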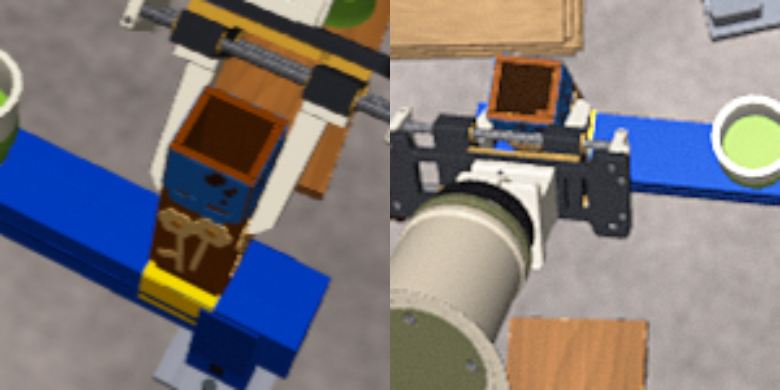

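The scene view shows the vase standing on the tape at about (222,190) in the enlarged view, mouth up, with a margin of tape in front. Releasing gently.

Call:
carry_out --motion '[0,0,0,0,0,0,-1,0,0,0,0,0,0,0.12,0,0,0,0,0,0,0.15,0,0,0,0,0,0,0.22,-0.0005,-0.001,0,0,0,0,0.35]'

```text
t: 33.75
tool_pos: [0.6539, 0.1973, 0.1929]
orientation: [-1.516, -0.555, -0.732]
force: [-0.7, 0.9, -0.2]
opening: 0.0603
```

Call:
carry_out --motion '[0,-0.001,0,0,0,0,0.6,0,-0.001,0,0,0,0,0.9,0,-0.001,0,0,0,0,0.95,0,-0.005,0,0,0,0,0.95,0,-0.01,0,0,0,0,0.95]'

```text
t: 34.25
tool_pos: [0.6395, 0.1987, 0.2039]
orientation: [-1.518, -0.553, -0.73]
force: [-0.1, 0.2, -0.0]
opening: 0.0899
```

```bash
python3 st.py
python3 - <<'E'
from h import *
s=robot.read_state(); M=R.from_rotvec(s['orientation']).as_matrix()
plan(s['tool_pos']-.14*M[:,1],M,.95,2,1)
E
```

```text
34.25 0.0899 [-0.1  0.2 -0. ] [0.6395 0.1987 0.2039] [ 0.07  0.32 -0.06]
az -6.75 b 46.78 roll 0.18
t 34.25 q target [ 0.57 -0.52  2.15 -0.62  0.93 -0.65] err 0.0 dist 0.14 ang 0.0 F [-0.1  0.2 -0. ]
[0.0, -0.0156, 0.0, 0.0, 0.0, 0.0, 0.95, 0.0, -0.0156, 0.0, 0.0, 0.0, 0.0, 0.95, 0.0, -0.0156, 0.0, 0.0, 0.0, 0.0, 0.95, 0.0, -0.0156, 0.0, 0.0, 0.0, 0.0, 0.95, 0.0, -0.0156, 0.0, 0.0, 0.0, 0.0, 0.95]
[0.0, -0.0156, 0.0, 0.0, 0.0, 0.0, 0.95, 0.0, -0.0156, 0.0, 0.0, 0.0, 0.0, 0.95, 0.0, -0.0156, 0.0, 0.0, 0.0, 0.0, 0.95, 0.0, -0.0156, 0.0, 0.0, 0.0, 0.0, 0.95, 0.0, 0.0, 0.0, 0.0, 0.0, 0.0, 0.95]
```

Call:
carry_out --motion '[0,-0.015,-0.001,0,0,0,0.95,0,-0.015,-0.001,0,0,0,0.95,0,-0.015,-0.001,0,0,0,0.95,0,-0.015,-0.001,0,0,0,0.95,0,-0.015,-0.001,0,0,0,0.95]'

```text
t: 34.75
tool_pos: [0.5805, 0.2002, 0.2587]
orientation: [-1.517, -0.552, -0.729]
force: [0.7, 0.9, 0.3]
opening: 0.0908
```

Call:
carry_out --motion '[0,-0.015,-0.001,0,0,0,0.95,0,-0.015,-0.001,0,0,0,0.95,0,-0.015,-0.001,0,0,0,0.95,0,-0.015,-0.001,0,0,0,0.95,0,-0.005,0,0,0,0,0.95]'

```text
t: 35.25
tool_pos: [0.5286, 0.2025, 0.31]
orientation: [-1.511, -0.555, -0.732]
force: [0.4, -0.3, 0.7]
opening: 0.091
```

```bash
python3 st.py
python3 - <<'E'
from h import *
from scipy.optimize import minimize
ims=[];m={}
for n,sl in(('scene',np.s_[150:330,230:410]),('top',np.s_[70:250,100:280])):
    im=snap(n,n+'9.png'); ims.append(cv2.resize(im[sl],None,fx=2.2,fy=2.2))
    r=models.outline_of(n,'vase')
    for o in r[:2]: print(n,o['confidence'],o['pixel'],o['pixels'].sum())
    if r: m[n]=r[0]['pixels'].astype(np.float32)
cv2.imwrite('pics/ov9.png',np.hstack(ims))
def f(p,w): return -sum(iou(polymask([proj(n,box(p[0],p[1],p[2],.026,.026,.122,.25)),proj(n,box(p[0],p[1],p[2],.022,.022,.11,.122))]),m[n]) for n in w)
x0=np.array([.66,.1955,-.115])
for w in([k] for k in m):
    r=minimize(f,x0,args=(w,),method='Nelder-Mead',options=dict(initial_simplex=[x0,x0+[.005,0,0],x0+[0,.005,0],x0+[0,0,.05]],xatol=1e-4,fatol=1e-4)); print(w,r.x,np.degrees(r.x[2]),r.fun)
E
```

```text
35.25 0.091 [ 0.4 -0.3  0.7] [0.5286 0.2025 0.31  ] [0.11 0.33 0.02]
az -6.63 b 46.99 roll 0.5
scene 0.66 [334.6, 254.0] 2790
top 0.7 [167.7, 129.0] 1345
['scene'] [ 0.66168865  0.19456878 -0.12194901] -6.987163321586301 -0.9737905263900757
['top'] [ 0.66060143  0.19602245 -0.09615634] -5.509352360236296 -0.9503229260444641
```

View pics/ov9.png

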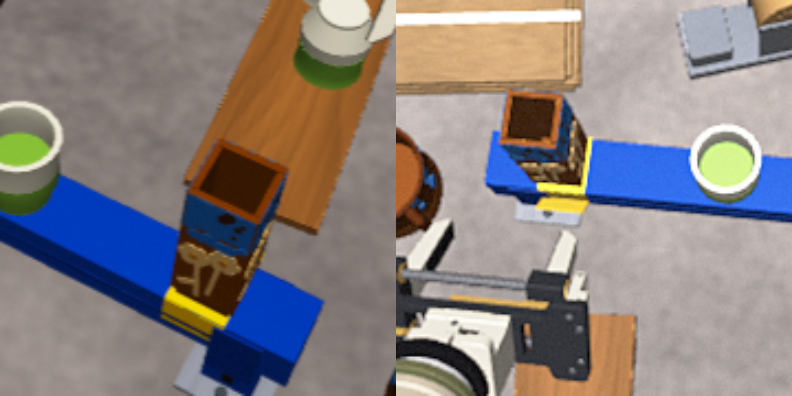

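The vase stands mouth up on the tape, in scene at (335,254) and in top at (168,129). The fit gives its centre at (0.661, 0.195) with yaw about -6.5°, against the tape at (0.660, 0.195) and -6.6°. The ledge pots look unmoved.

Call:
carry_out --motion '[0,-0.005,0,0,0,0,0.95,0,0,0,0,0,0,0.95,0,0,0,0,0,0,0.95,0,0,0,0,0,0,0.95,0,0,0,0,0,0,0.95]'

```text
t: 35.95
tool_pos: [0.5254, 0.2016, 0.3079]
orientation: [-1.517, -0.551, -0.728]
force: [-0.4, 0.3, -0.5]
opening: 0.0907
```

Run:
```python
from h import *
a=snap('top','t10.png').astype(int); b=cv2.imread('pics/top0.png').astype(int)
print(np.abs(a-b)[120:185,225:365].mean())
a=snap('scene','s10.png').astype(int); b=cv2.imread('pics/scene9.png').astype(int)
print(np.abs(a-b)[210:310,290:380].mean())
print(robot.close_job(), robot.read_state()['t'])
```

```text
7.27062271062271
0.8663703703703703
the job is handed in; nothing more can be done
the job is handed in; nothing more can be done
```

Run:
```python
import cv2,numpy as np
a=cv2.imread('pics/t10.png')[110:195,215:370];b=cv2.imread('pics/top0.png')[110:195,215:370]
cv2.imwrite('pics/cmp.png',cv2.resize(np.vstack([b,a,cv2.absdiff(a,b)]),None,fx=2.3,fy=2.3))
```

```text
(no output)
```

View pics/cmp.png

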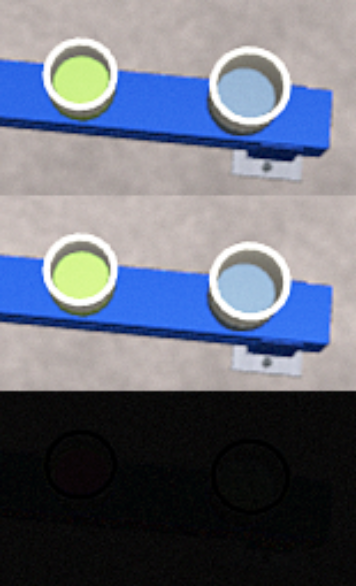

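The vase stands upright, mouth up, on the yellow tape of the ledge, and I handed the job in at about 36 s of the 72 s allowed.

- **On the mat:** I laid the vase on its side on the mat and let go. From that spot a tilted regrasp would have brought the gripper against the ledge. So I picked it up from straight above and laid it on the mat once more, turned and nearer the robot, and let go again. Then I took it afresh to turn it upright.
- **Soft set-downs:** The second lay-down on the mat pressed hardest, reading about 9 N upward at the wrist. The first read about 2 N and the ledge placing about 2 N.
- **Position on the ledge:** Camera fits after release gave the vase centre as (0.662, 0.195) in one view and (0.661, 0.196) in the other. I measured the tape centre at about (0.660, 0.195). That leaves roughly 1–2 mm of error, about the calibration limit.
- **Squareness:** The two views disagree slightly, giving yaw -7.0° (scene) and -5.5° (top) against the ledge's -6.6°. I aimed for -6.6°, and the gripper was at -6.8° when I let go.
- **Neighbouring pots:** A simple before/after picture difference near the two ledge pots came out at 7.3 grey levels, which was higher than I expected. Viewed side by side, their outlines coincide and the difference is only a uniform brightness change, so I see no sign that they moved. I made that side-by-side comparison after handing in.

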